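Plug and rack forged candle holders for blackening

TASK

Get the forged candle holders ready for blackening: in every cup of each holder on the bench put one masking plug from the wooden block, pushed fully home, then hang each holder, plugs in, upright by its handle on a hook of the drying rack, one to a hook, its handle across both prongs. There are two or three holders; spare plugs are not needed. Do not disturb the hammer, the can or the bar.

Things in the scene. Friction and masses are not known exactly. Their poses are not given: they have to be found in the camera images.
- holder_a: Dark forged-steel two-cup candle holder, 0.4 kg, one of up to three alike (None if absent). Foot strap 144 mm long (y) x 40 wide (x) x 8 thick; a cup near each end; between them a flat-strip handle on two 8 mm square legs centred at y = +-34 mm. Balanced at its middle; the same if turned half round. Origin: centre of the foot's underside; z up.
- holder_a_handle (a point): Centre of the underside of that holder's handle strip, 66 mm above the foot's underside. Strip: 76 mm long (y), 8 thick (x), 22 high (z 66 to 88). Pinch it at mid-length, fingers closing along x, by its upper 16 mm, so that the fingertips stay above its underside, which is to lie on the hook. Opening below: 60 mm wide (y), 58 high.
- holder_a_cup0 (a point): Floor centre of that holder's cup at its -y end (y = -56 mm, 8 mm above the foot's underside). Square upright cup: opening 18 x 18 mm (sides along the holder's x and y), rim 34 mm above this floor, outside 24 x 24 mm. The nose of a plug fully home rests here.
- holder_a_cup1 (a point): Floor centre of that holder's cup at its +y end (y = +56 mm, 8 mm above the foot's underside). Square upright cup: opening 18 x 18 mm (sides along the holder's x and y), rim 34 mm above this floor, outside 24 x 24 mm. The nose of a plug fully home rests here.
- holder_b: Dark forged-steel two-cup candle holder, 0.4 kg, one of up to three alike (None if absent). Foot strap 144 mm long (y) x 40 wide (x) x 8 thick; a cup near each end; between them a flat-strip handle on two 8 mm square legs centred at y = +-34 mm. Balanced at its middle; the same if turned half round. Origin: centre of the foot's underside; z up.
- holder_b_handle (a point): Centre of the underside of that holder's handle strip, 66 mm above the foot's underside. Strip: 76 mm long (y), 8 thick (x), 22 high (z 66 to 88). Pinch it at mid-length, fingers closing along x, by its upper 16 mm, so that the fingertips stay above its underside, which is to lie on the hook. Opening below: 60 mm wide (y), 58 high.
- holder_b_cup0 (a point): Floor centre of that holder's cup at its -y end (y = -56 mm, 8 mm above the foot's underside). Square upright cup: opening 18 x 18 mm (sides along the holder's x and y), rim 34 mm above this floor, outside 24 x 24 mm. The nose of a plug fully home rests here.
- holder_b_cup1 (a point): Floor centre of that holder's cup at its +y end (y = +56 mm, 8 mm above the foot's underside). Square upright cup: opening 18 x 18 mm (sides along the holder's x and y), rim 34 mm above this floor, outside 24 x 24 mm. The nose of a plug fully home rests here.
- holder_c: Dark forged-steel two-cup candle holder, 0.4 kg, one of up to three alike (None if absent). Foot strap 144 mm long (y) x 40 wide (x) x 8 thick; a cup near each end; between them a flat-strip handle on two 8 mm square legs centred at y = +-34 mm. Balanced at its middle; the same if turned half round. Origin: centre of the foot's underside; z up.
- holder_c_handle (a point): Centre of the underside of that holder's handle strip, 66 mm above the foot's underside. Strip: 76 mm long (y), 8 thick (x), 22 high (z 66 to 88). Pinch it at mid-length, fingers closing along x, by its upper 16 mm, so that the fingertips stay above its underside, which is to lie on the hook. Opening below: 60 mm wide (y), 58 high.
- holder_c_cup0 (a point): Floor centre of that holder's cup at its -y end (y = -56 mm, 8 mm above the foot's underside). Square upright cup: opening 18 x 18 mm (sides along the holder's x and y), rim 34 mm above this floor, outside 24 x 24 mm. The nose of a plug fully home rests here.
- holder_c_cup1 (a point): Floor centre of that holder's cup at its +y end (y = +56 mm, 8 mm above the foot's underside). Square upright cup: opening 18 x 18 mm (sides along the holder's x and y), rim 34 mm above this floor, outside 24 x 24 mm. The nose of a plug fully home rests here.
- plug_1: Aluminium masking plug, 60 g, one of six alike, upright at the start in a fixed wooden block 50 mm high (two rows of three, 45 mm apart in a row, rows 80 mm apart; holes 18 mm square, 40 deep, so plugs may lean a little). Shaft 16 mm diameter with a round nose at the foot; round grip head 26 mm diameter, 88 to 116 mm above the foot. Origin: tip of the nose; z towards the head.
- plug_2: Aluminium masking plug, 60 g, one of six alike, upright at the start in a fixed wooden block 50 mm high (two rows of three, 45 mm apart in a row, rows 80 mm apart; holes 18 mm square, 40 deep, so plugs may lean a little). Shaft 16 mm diameter with a round nose at the foot; round grip head 26 mm diameter, 88 to 116 mm above the foot. Origin: tip of the nose; z towards the head.
- plug_3: Aluminium masking plug, 60 g, one of six alike, upright at the start in a fixed wooden block 50 mm high (two rows of three, 45 mm apart in a row, rows 80 mm apart; holes 18 mm square, 40 deep, so plugs may lean a little). Shaft 16 mm diameter with a round nose at the foot; round grip head 26 mm diameter, 88 to 116 mm above the foot. Origin: tip of the nose; z towards the head.
- plug_4: Aluminium masking plug, 60 g, one of six alike, upright at the start in a fixed wooden block 50 mm high (two rows of three, 45 mm apart in a row, rows 80 mm apart; holes 18 mm square, 40 deep, so plugs may lean a little). Shaft 16 mm diameter with a round nose at the foot; round grip head 26 mm diameter, 88 to 116 mm above the foot. Origin: tip of the nose; z towards the head.
- plug_5: Aluminium masking plug, 60 g, one of six alike, upright at the start in a fixed wooden block 50 mm high (two rows of three, 45 mm apart in a row, rows 80 mm apart; holes 18 mm square, 40 deep, so plugs may lean a little). Shaft 16 mm diameter with a round nose at the foot; round grip head 26 mm diameter, 88 to 116 mm above the foot. Origin: tip of the nose; z towards the head.
- plug_6: Aluminium masking plug, 60 g, one of six alike, upright at the start in a fixed wooden block 50 mm high (two rows of three, 45 mm apart in a row, rows 80 mm apart; holes 18 mm square, 40 deep, so plugs may lean a little). Shaft 16 mm diameter with a round nose at the foot; round grip head 26 mm diameter, 88 to 116 mm above the foot. Origin: tip of the nose; z towards the head.
- hook_1 (a point): Hook seat, right-hand one (from the robot) of 3 on a fixed rack (rail 45 mm behind, all below 208 mm). Hook: two level prongs, 8 mm thick, centres 36 mm apart, along this point's x, pointing to -x; this point: midway between, level with their tops, 194 mm above the bench. Tips turn up 12 mm, 30 to 46 mm in front. Bring the handle on over the tips, along +x, prongs between its legs, then lower it.
- hook_2 (a point): Hook seat, middle one of 3 on a fixed rack (rail 45 mm behind, all below 208 mm). Hook: two level prongs, 8 mm thick, centres 36 mm apart, along this point's x, pointing to -x; this point: midway between, level with their tops, 194 mm above the bench. Tips turn up 12 mm, 30 to 46 mm in front. Bring the handle on over the tips, along +x, prongs between its legs, then lower it.
- hook_3 (a point): Hook seat, left-hand one (from the robot) of 3 on a fixed rack (rail 45 mm behind, all below 208 mm). Hook: two level prongs, 8 mm thick, centres 36 mm apart, along this point's x, pointing to -x; this point: midway between, level with their tops, 194 mm above the bench. Tips turn up 12 mm, 30 to 46 mm in front. Bring the handle on over the tips, along +x, prongs between its legs, then lower it.
- hammer: Bystander: smith's hammer lying at the left, 280 mm long; leave alone. Origin: near the middle of its length, underside.
- oil_can: Bystander: grey can 66 mm diameter, 110 mm tall, left of the rack; leave alone. Origin: centre of its underside.
- bar_offcut: Bystander: steel bar 180 x 30 x 16 mm at the right, beside the block; leave alone. Origin: centre of its underside.

How it is judged:
At the end, for the whole second after the job is handed in: Every cup of every holder present holds a plug, its nose within 8 mm of the cup floor's centre; every holder hangs with its handle's underside within 34 mm of a hook seat, one to a hook (handles 0.1 m apart), within 0.3 rad of upright, under 0.05 m/s; hammer, can and bar within 30 mm of their start (distance between any of plug_1, plug_2, plug_3, plug_4, plug_5, plug_6 and holder_a_cup0 below 0.008 m and distance between any of plug_1, plug_2, plug_3, plug_4, plug_5, plug_6 and holder_a_cup1 below 0.008 m and (distance between holder_a_handle and hook_1 below 0.034 m or distance between holder_a_handle and hook_2 below 0.034 m or distance between holder_a_handle and hook_3 below 0.034 m) and angle between each of holder_a, holder_b, holder_c's own z axis and vertical below 0.3 rad and linear speed of each of holder_a, holder_b, holder_c below 0.05 m/s and distance between any of plug_1, plug_2, plug_3, plug_4, plug_5, plug_6 and holder_b_cup0 below 0.008 m and distance between any of plug_1, plug_2, plug_3, plug_4, plug_5, plug_6 and holder_b_cup1 below 0.008 m and (distance between holder_b_handle and hook_1 below 0.034 m or distance between holder_b_handle and hook_2 below 0.034 m or distance between holder_b_handle and hook_3 below 0.034 m) and distance between any of plug_1, plug_2, plug_3, plug_4, plug_5, plug_6 and holder_c_cup0 below 0.008 m and distance between any of plug_1, plug_2, plug_3, plug_4, plug_5, plug_6 and holder_c_cup1 below 0.008 m and (distance between holder_c_handle and hook_1 below 0.034 m or distance between holder_c_handle and hook_2 below 0.034 m or distance between holder_c_handle and hook_3 below 0.034 m) and distance between holder_a_handle and holder_b_handle above 0.1 m and distance between each of holder_a_handle, holder_b_handle and holder_c_handle above 0.1 m and distance of each of hammer, oil_can, bar_offcut from where it was at the start of the episode below 0.03 m); the robot touches nothing.
It fails at once if a bystander (hammer, can or bar) is shoved away (distance of any of hammer, oil_can, bar_offcut from where it was at the start of the episode above 0.05 m).
Of holder_a, holder_b, holder_c only 2 to 3 are there at a start; the rules pass over those that are not, and their reading is None.
At some moment in a run one of holder_a, holder_b, holder_c may be knocked a few centimetres aside while the robot is not near it.
It also fails if it takes over 210 s, if anything falls off the work surface, if the arm or the gripper's body presses on something with over 40 N, if the wrist force passes 120 N, or if a joint passes its speed limit or range.

ROBOT

A 6-joint arm with a two-finger parallel gripper is mounted at the origin on the work surface. World frame = base frame: x ahead of the robot, y to its left, z up, the work surface at z = 0. Lengths are in m, angles in rad, forces in N, time in s.
With the tool pointing down it reaches from about 0.3 to 0.775 m from the base axis. Payload 14.6 kg.
Tool frame: the origin (TCP) lies midway between the tips of the shut fingers; the grasp point (between the pads) lies 19 mm behind it; z points along the fingers, y is the line along which they close (so a half turn about z gives the same grasp; the last joint's range is limited). The gripper opens to 94 mm and grips with 3 to 60 N. Pads are 16 mm wide; open, the fingers measure 119 mm over their backs; the gripper's body (75 mm by 177 mm) begins 78 mm behind the grasp point.
Start: joints at [-1.344, 0.3, 1.521, -0, 1.321, -0.067], TCP at [0.159, -0.526, 0.205] pointing down, gripper open.
Joint ranges: [-3.03, 3.03], [-0.79, 2.21], [0.23, 2.52], [-1.04, 4.18], [0, 3.07], [-2.55, 2.55]. Speed limits (rad/s): [2.22, 2.22, 2.57, 3.14, 3.14, 3.14].

INTERFACE

Orientations are given as a 3x3 rotation matrix whose columns are the frame's x, y, z axes.
In Python, from rig import state, camera, sign_off, look_for, trace, landmark_of gives the robot as it stands.
- The arm moves only by the tool step_arm, never from a script. Its argument "commands" is a list of rows, each a list of 3 entries, a list of its own where there are three numbers: the shift along the world's x, y, z in m, then the turn about the world's z in rad, then the finger opening in m, from 0 to 0.094. In form: [[[tx, ty, tz], spin, grip], ...]. A call has 1 to 5 rows; each row shifts and turns the commanded pose from where the row before left it; what a row does not reach is not made up. A row lasts 1/10 s, in which the tool goes at most 50 mm and 8.59 degrees, less where a joint would pass 70% of its speed; a pose out of reach is approached as far as the arm can. A call is refused whole if a number of a shift passes 0.05 or a number of a turn 0.15, either way. A call with a gripper value outside its range is refused whole. The fingers move at their own pace and stop on an object; "force" is the grip in N (left out, the last holds). Time passes only in rows, so rows that do not move let the fingers close. It gives the time, the measured TCP pose, the force, the opening and the grip force at its end, in the units of the state.
- state(): the state, without advancing time (a new reading comes with each control period).
- camera(name): name is "side" or "top"; returns a dict with "img" (400x640x3 uint8, red, green, blue), "fovy" (degrees; the focal length in pixels is half the picture's height over the tangent of half this angle, whatever the lens; pixels are square), "cx", "cy" (the principal point, pixels), "k1" (the pictures are not rectified: a ray, as slopes to the right and down, at radius r is drawn at 1 + k1 r^2 times it, then the intrinsics apply), "world_from_camera" (4x4, takes a point from camera to world coordinates). Camera axes: x right, y down, z forward; pixel columns grow to the right and rows downward; lengths in m; the calibration is good to about 2 mm. A picture is of the moment at which its call begins. There is no depth.
- sign_off(): hands the job in; it is judged then, once.
Trained networks look in a picture, given as the dict that the camera call returned (one of the last four; its "shot" number tells which), for a name from the list of things; names that differ only in an ending like _2 or _b are one class to them, and where a whole thing is asked for, a point or a joint stands for the part that bears it (a point fixed in the world has none). Each returns a list of dicts, best first, with "score" (0 to 1); they miss things now and then, are a little off and sometimes report something else, mostly with a low value. They report only what shows in the picture. A call takes as long as a camera call.
- look_for(picture, query): "rect" ([left, top, width, height] in pixels, round what is visible of it).
- trace(picture, query): "mask" (400x640 bool, what is visible of it) and "rect" ([left, top, width, height] in pixels, round what is visible of it).
- landmark_of(picture, query): "centre" ([row, column] in pixels: a listed point, or the origin of a listed thing).
The state is a dict: "t": time; "joint_pos": joint angles; "joint_velocities": joint speeds; "joint_efforts": joint torques, N m; "tool_pos": TCP position; "ee_rot": TCP orientation; "contact_force": force on the tool from outside, world axes, zero at the start; "torque": the same for the moment, N m; "width": finger opening in m; "grasp_force": force on a finger pad.
Only numpy, scipy, OpenCV 4.12 (cv2) and the standard library are available. Lean on these libraries where they do the work, as an engineer would, in place of code of your own. Each camera call takes 0.05 s, during which the arm holds its last target. There are 200 camera calls.

## Working session

There is one attempt and no reset: what is moved stays moved. The work goes in short steps, Python scripts to look and compute and a tool call to move; the robot and the scene stay as the last step left them, time stands still between calls to the robot, and variables do not carry over. Pictures are saved under pics/ and viewed, at most 14 in all, crops included, and the job is handed in when it is done.

Besides the shell and the picture viewer there is one more tool, called after "Emit:" by a JSON object that holds its "method" and its "body", one argument or row to a line. step_arm: Moves the arm, as the interface text tells. Its arguments: {"type":"object","properties":{"commands":{"type":"array","items":{"type":"array"}},"force":{"type":"number"}},"required":["commands"]}

```bash
ls; mkdir -p pics; python3 - <<'E'
from rig import *
import cv2,numpy as np
s=state();print(s['t'],s['tool_pos'],np.round(s['ee_rot'],3),s['width'])
for n in('side','top'):
    c=camera(n);cv2.imwrite(f'pics/{n}0.png',c['img'][:,:,::-1]);print(n,c['fovy'],c['cx'],c['cy'],c['k1'],np.round(c['world_from_camera'],4).tolist())
    for q in('holder_a_handle','holder_a_cup0','plug_1','hook_1'):
        print(q,[(round(d['score'],2),np.round(d['centre'],1).tolist()) for d in landmark_of(c,q)])
E
```

```text
pics
0.0 [ 0.15919264 -0.52615496  0.20487123] [[ 0.957  0.29  -0.   ]
 [ 0.29  -0.957  0.001]
 [ 0.    -0.001 -1.   ]] 0.09404379358451986
side 56.998706053768956 329.80736171901077 200.38434273965805 -0.04298912635660859 [[0.9885, -0.0971, 0.1162, 0.4012], [-0.151, -0.5687, 0.8086, -0.8144], [-0.0125, -0.8168, -0.5768, 0.684], [0.0, 0.0, 0.0, 1.0]]
holder_a_handle [(0.78, [190.7, 310.5])]
holder_a_cup0 [(0.71, [219.9, 314.4]), (0.68, [196.5, 306.0])]
plug_1 [(0.72, [338.1, 359.7]), (0.67, [341.9, 342.9]), (0.61, [348.7, 316.4]), (0.61, [314.3, 330.5]), (0.57, [309.5, 349.1]), (0.51, [313.9, 310.8]), (0.34, [253.5, 316.6])]
hook_1 [(0.82, [135.4, 363.0]), (0.73, [167.1, 378.6]), (0.69, [209.4, 386.3])]
top 46.985777141749416 321.0371575070319 204.68279735539284 0.04535501823353218 [[-0.0174, -0.9815, 0.1905, 0.1892], [-0.9997, 0.0142, -0.0182, -0.0244], [0.0151, -0.1908, -0.9815, 1.5851], [0.0, 0.0, 0.0, 1.0]]
holder_a_handle [(0.79, [209.0, 275.7])]
holder_a_cup0 [(0.95, [219.0, 260.4]), (0.72, [207.6, 289.9])]
plug_1 [(0.61, [198.9, 391.0]), (0.6, [212.2, 392.1]), (0.52, [223.3, 389.3]), (0.48, [222.5, 417.2]), (0.45, [209.7, 415.2]), (0.41, [197.9, 410.9])]
hook_1 [(0.98, [153.2, 306.3]), (0.92, [150.4, 250.6]), (0.65, [152.0, 366.0])]
```

View pics/side0.png

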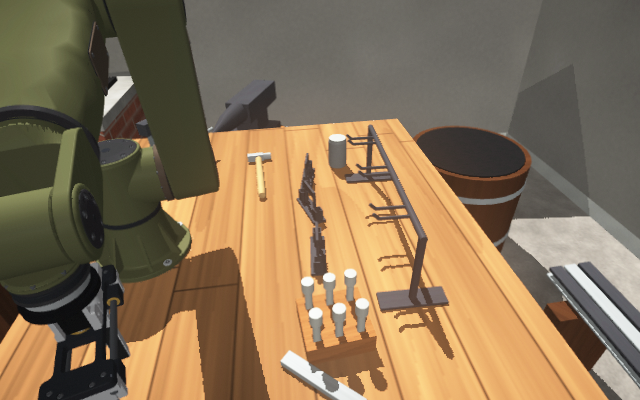

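View pics/top0.png

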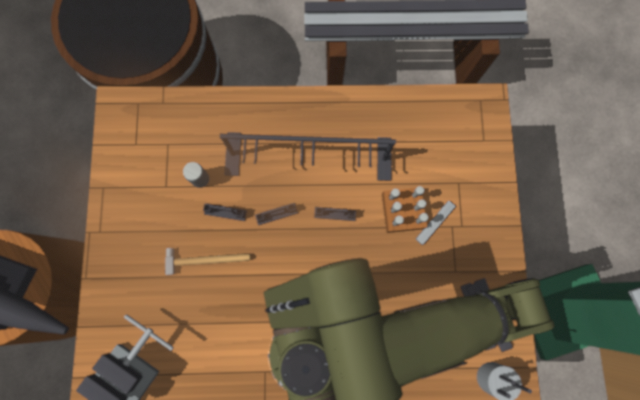

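The side view shows three dark holders in a line at about (318,250), (310,205) and (307,170), the plug block at (340,320) and the rack on the right. The top view shows the holders at (336,214), (278,214) and (225,212), the hooks near row 152, and the block at (408,208). Next I fit models to both views.

```bash
cat > h.py <<'E'
from rig import *
import cv2,numpy as np
from scipy.optimize import minimize,least_squares
def proj(c,P):
    T=np.linalg.inv(c['world_from_camera']);p=np.atleast_2d(P)@T[:3,:3].T+T[:3,3]
    f=200/np.tan(np.radians(c['fovy'])/2);s=p[:,:2]/p[:,2:];s=s*(1+c['k1']*(s**2).sum(1,keepdims=True))
    return s*f+[c['cx'],c['cy']]           # (col,row)
def tri(obs,g=(.5,0,.1)):                  # obs: [(cam,(col,row)),...]
    r=least_squares(lambda P:np.concatenate([proj(c,P)[0]-q for c,q in obs]),g);return r.x,np.abs(r.fun).max()
def at_z(c,q,z): return least_squares(lambda P:proj(c,[P[0],P[1],z])[0]-q,[.5,0]).x
B=lambda x,y,z0,z1,hx,hy:np.array([[x+a*hx,y+b*hy,z] for a in(-1,1) for b in(-1,1) for z in(z0,z1)])
HOLD=[B(0,0,0,.008,.02,.072),B(0,0,.066,.088,.004,.038)]+[B(0,s*.056,.008,.042,.012,.012) for s in(-1,1)]+[B(0,s*.034,.008,.066,.004,.004) for s in(-1,1)]
S=4
def render(c,boxes,pose,roi):              # roi: l,t,w,h
    x,y,z,a=pose;R=np.array([[np.cos(a),-np.sin(a),0],[np.sin(a),np.cos(a),0],[0,0,1]])
    m=np.zeros((roi[3]*S,roi[2]*S),np.uint8)
    for b in boxes:
        q=proj(c,b@R.T+[x,y,z]);q=(q-[roi[0]-.5,roi[1]-.5])*S-.5
        cv2.fillConvexPoly(m,cv2.convexHull(np.round(q*16).astype(np.int32)),1,shift=4)
    return cv2.resize(m.astype(np.float32),(roi[2],roi[3]),interpolation=cv2.INTER_AREA)
E
python3 - <<'E'
from h import *
cs={n:camera(n) for n in('side','top')}
for n,c in cs.items():
    for q in('holder_a','plug_1','holder_a_cup0','oil_can','bar_offcut','hammer'):
        print(n,q,[(round(d['score'],2),np.round(d['rect']).astype(int).tolist(),int(d['mask'].sum())) for d in trace(c,q)])
a=cv2.resize(cs['side']['img'][120:360,230:460,::-1],None,fx=2.5,fy=2.5,interpolation=cv2.INTER_CUBIC)
cv2.imwrite('pics/sc.png',a)
a=cv2.resize(cs['top']['img'][130:250,170:470,::-1],None,fx=2.6,fy=2.6,interpolation=cv2.INTER_CUBIC)
cv2.imwrite('pics/tc.png',a)
s,t=cs['side'],cs['top']
for n,qs,qt in [('h1',(386.3,209.4),(366,152)),('h2',(378.6,167.1),(306.3,153.2)),('h3',(363,135.4),(250.6,150.4))]:
    print(n,tri([(s,qs),(t,qt)]),at_z(s,qs,.194),at_z(t,qt,.194))
E
```

```text
side holder_a [(0.82, [297, 185, 29, 36], 582), (0.74, [313, 223, 13, 52], 692), (0.68, [299, 151, 18, 38], 305)]
side plug_1 [(0.75, [354, 299, 13, 36], 334), (0.72, [310, 306, 12, 36], 321), (0.66, [325, 270, 11, 34], 296), (0.64, [342, 268, 14, 33], 289), (0.62, [303, 277, 10, 31], 289), (0.58, [334, 303, 14, 33], 319)]
side holder_a_cup0 [(0.67, [299, 184, 24, 38], 606)]
side oil_can [(0.77, [329, 134, 18, 36], 548)]
side bar_offcut [(0.97, [281, 350, 87, 50], 1452), (0.56, [346, 122, 105, 189], 3573), (0.25, [307, 221, 20, 56], 700)]
side hammer [(0.8, [246, 154, 23, 46], 434), (0.37, [310, 221, 16, 54], 694)]
top holder_a [(0.96, [256, 204, 40, 23], 511), (0.88, [203, 202, 45, 20], 483), (0.73, [317, 203, 39, 14], 483), (0.29, [411, 199, 12, 10], 67)]
top plug_1 [(0.63, [392, 216, 10, 5], 57), (0.58, [392, 203, 5, 10], 75), (0.5, [413, 200, 10, 11], 85), (0.49, [390, 187, 10, 13], 70)]
top holder_a_cup0 [(0.58, [254, 202, 42, 22], 478)]
top oil_can [(0.7, [182, 158, 29, 29], 433), (0.61, [204, 202, 45, 18], 454), (0.28, [394, 201, 5, 10], 82)]
top bar_offcut [(0.79, [413, 203, 44, 43], 417)]
top hammer [(0.87, [168, 249, 81, 27], 710), (0.71, [181, 160, 28, 24], 462)]
h1 (array([ 0.61784035, -0.19308027,  0.20242946]), np.float64(1.811254951240926)) [ 0.6185886  -0.18308071] [ 0.62638139 -0.19478419]
h2 (array([ 0.6379829 , -0.00797523,  0.19730106]), np.float64(4.324396039279691)) [0.64991143 0.00127778] [ 0.62489329 -0.00663673]
h3 (array([0.638762  , 0.16563903, 0.20790028]), np.float64(2.2081994192906222)) [0.65278573 0.19745359] [0.63607785 0.16800612]
```

View pics/sc.png

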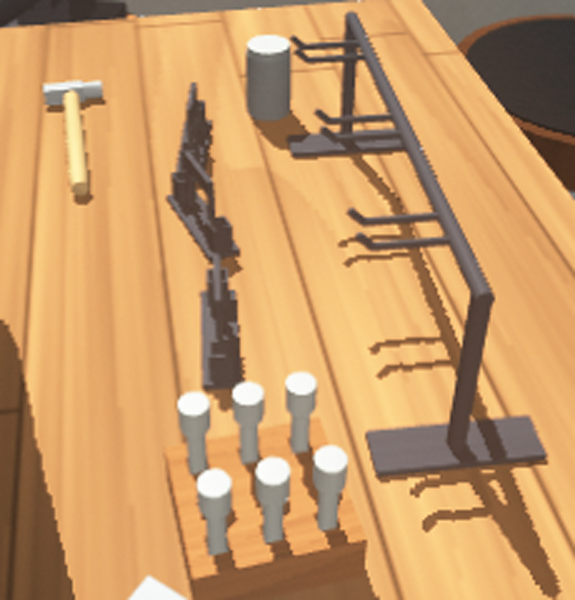

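View pics/tc.png

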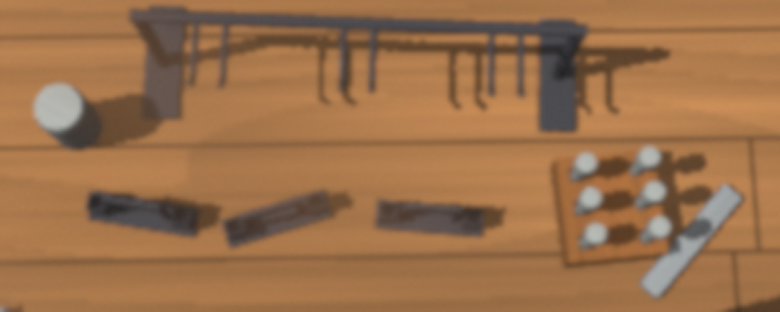

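The side crop shows hook tips at crop (362,242)/(352,215), (325,133)/(317,117) and (300,55)/(293,42). The six plug heads are at (214..330, 460..484) and (194..300, 384..405). The top crop shows the three holders at (143,213), (277,218) and (430,218), and prong tips near rows 87–97. I'll fit models to these.

```bash
cat >> h.py <<'E'
def fit_holder(views,p0,z=0.):             # views: [(cam,mask)]; p0 x,y,yaw
    rois=[]
    for c,m in views:
        q=np.round(proj(c,[p0[0],p0[1],.04])[0]).astype(int);l=max(q[0]-40,0);t=max(q[1]-40,0);rois.append((l,t,80,80))
    def cost(p):
        e=0
        for (c,m),r in zip(views,rois):
            k=m[r[1]:r[1]+r[3],r[0]:r[0]+r[2]].astype(float);g=render(c,HOLD,(p[0],p[1],z,p[2]),(r[0],r[1],k.shape[1],k.shape[0]))
            e+=np.abs(g-k).sum()/k.sum()
        return e
    best=None
    for da in(-.2,0,.2):
        s=np.array([[0,0,0],[.015,0,0],[0,.015,0],[0,0,.15]])+[p0[0],p0[1],p0[2]+da]
        r=minimize(cost,s[0],method='Nelder-Mead',options=dict(initial_simplex=s,xatol=1e-4,fatol=1e-4))
        if best is None or r.fun<best.fun: best=r
    return best.x,best.fun
def heads(c,box):                          # white plug-head blobs in l,t,r,b
    hsv=cv2.cvtColor(c['img'],cv2.COLOR_RGB2HSV);l,t,r,b=box
    m=((hsv[:,:,1]<60)&(hsv[:,:,2]>150)).astype(np.uint8)[t:b,l:r]
    n,_,st,ce=cv2.connectedComponentsWithStats(m)
    return [(np.round(ce[i]+[l,t],1).tolist(),st[i].tolist()) for i in range(1,n) if st[i][4]>8]
E
python3 - <<'E'
from h import *
s,t=camera('side'),camera('top')
sc=lambda u,v:np.array([230+(u+.5)/2.5-.5,120+(v+.5)/2.5-.5]);tc=lambda u,v:np.array([170+(u+.5)/2.6-.5,130+(v+.5)/2.6-.5])
S1=[[(362,242),(352,215)],[(325,133),(317,117)],[(300,55),(293,42)]]
T1=[[(520,97),(491,96)],[(373,93),(344,92)],[(222,88),(191,86)]]
def pts(p):
    x,y,a,d=p;R=np.array([[np.cos(a),-np.sin(a)],[np.sin(a),np.cos(a)]])
    return [[np.r_[R@[-.042,(k-1)*d+w]+[x,y],.204] for w in(-.018,.018)] for k in range(3)]
def res(p,u=(1,1)):
    P=pts(p);return np.concatenate([u[0]*(proj(s,P[k][j])[0]-sc(*S1[k][j])) for k in range(3) for j in range(2)]+[u[1]*(proj(t,P[k][j])[0]-tc(*T1[k][j])) for k in range(3) for j in range(2)])
for u in((1,1),(1,.01),(.01,1)):
    r=least_squares(res,[.64,0,0,.17],args=(u,));print('rack',np.round(r.x,4));
    if u==(1,1):print(np.round(r.fun.reshape(-1,2),1).tolist())
Ht=[d for d in trace(t,'holder_a') if d['score']>.5];Hs=[d for d in trace(s,'holder_a') if d['score']>.5]
for d in Ht:
    ys,xs=np.nonzero(d['mask']);p=at_z(t,(xs.mean(),ys.mean()),.03)
    vx,vy,_,_=cv2.fitLine(np.c_[xs,ys].astype(np.float32),2,0,.01,.01).ravel();a=np.arctan2(-vy,-vx)  # top: world y~-col,x~-row
    yaw=np.arctan2(-(-vy),-vx) if 0 else np.arctan2(vy,-vx)
    yaw=(-np.arctan2(-vy*np.sign(-vx),abs(vx)))
    p0=[p[0],p[1],yaw];q=proj(s,[p[0],p[1],.04])[0]
    m=min(Hs,key=lambda e:np.hypot(e['rect'][0]+e['rect'][2]/2-q[0],e['rect'][1]+e['rect'][3]/2-q[1]))
    print('p0',np.round(p0,3))
    for nm,v in(('top',[(t,d['mask'])]),('side',[(s,m['mask'])]),('both',[(t,d['mask']),(s,m['mask'])])):
        x,f=fit_holder(v,p0);print(nm,np.round(x,4),round(f,3))
print(heads(t,(380,180,435,230)));print(heads(s,(295,262,375,350)))
E
```

```text
rack [ 0.6304 -0.0138 -0.0413  0.1799]
[[-1.8, -1.7], [-1.1, -0.7], [-1.5, -1.0], [-0.7, -1.6], [-2.1, -1.0], [-1.1, -1.1], [2.0, -1.8], [1.6, -1.7], [0.8, -1.8], [0.3, -1.8], [0.9, -1.5], [1.2, -1.1]]
rack [ 0.6327 -0.0204 -0.0438  0.1783]
rack [ 0.6252 -0.0104 -0.0458  0.1786]
p0 [ 0.46  -0.101 -0.057]
top [ 0.4649 -0.1007 -0.0714] 0.21
side [ 0.4681 -0.1009 -0.1134] 0.116
both [ 0.4671 -0.1011 -0.088 ] 0.359
p0 [ 0.472  0.279 -0.186]
top [ 0.4763  0.2826 -0.2055] 0.081
side [ 0.4834  0.3054 -0.1454] 0.35
both [ 0.4784  0.2834 -0.1869] 0.569
p0 [0.463 0.1   0.286]
top [0.4676 0.1028 0.2775] 0.072
side [0.4695 0.1053 0.2688] 0.082
both [0.4685 0.1028 0.2747] 0.189
[([419.2, 189.3], [35, 6, 9, 8, 47]), ([394.8, 191.9], [11, 9, 9, 7, 46]), ([421.1, 203.1], [37, 20, 9, 7, 45]), ([396.7, 205.2], [13, 22, 8, 7, 46]), ([423.1, 216.7], [39, 33, 9, 8, 47]), ([398.5, 219.1], [15, 36, 8, 7, 46]), ([431.6, 226.5], [45, 42, 10, 8, 36])]
[([350.1, 276.0], [49, 7, 13, 18, 145]), ([328.8, 282.9], [28, 11, 13, 31, 158]), ([307.0, 282.8], [6, 15, 13, 21, 120]), ([350.0, 293.5], [54, 26, 3, 12, 36]), ([361.8, 304.0], [60, 36, 14, 18, 136]), ([338.7, 308.3], [37, 41, 14, 12, 135]), ([315.1, 314.3], [14, 45, 14, 20, 157])]
```

```bash
python3 - <<'E'
from h import *
s,t=camera('side'),camera('top')
sc=lambda u,v:np.array([230+(u+.5)/2.5-.5,120+(v+.5)/2.5-.5])
T=[(423.1,216.7),(421.1,203.1),(419.2,189.3),(398.5,219.1),(396.7,205.2),(394.8,191.9)]
Q=[(214,484),(272,471),(330,460),(194,405),(248,396),(300,384)]
G=[];
for a,b in zip(T,Q):
    x,e=tri([(t,a),(s,sc(*b))]);G.append(x);print(np.round(x,4),round(e,2),np.round(at_z(t,a,.121),4),np.round(at_z(s,sc(*b),.126),4))
M=[(i*.045,j*.08) for j in(0,1) for i in range(3)]
f=lambda p,P:np.concatenate([[p[0]+np.cos(p[2])*m[0]-np.sin(p[2])*m[1]-q[0],p[1]+np.sin(p[2])*m[0]+np.cos(p[2])*m[1]-q[1]] for m,q in zip(M,P)])
for P in(G,[at_z(t,a,.121) for a in T],[at_z(s,sc(*b),.126) for b in Q]):
    r=least_squares(f,[.4,-.3,0],args=(P,));print(np.round(r.x,4),np.round(r.fun*1000,1))
    for m in M: c,n=np.cos(r.x[2]),np.sin(r.x[2]);print(np.round([r.x[0]+c*m[0]-n*m[1],r.x[1]+n*m[0]+c*m[1]],4),end=' ')
    print()
E
```

```text
[ 0.4323 -0.3801  0.1215] 0.98 [ 0.4292 -0.3804] [ 0.4331 -0.3833]
[ 0.4766 -0.3761  0.1227] 0.89 [ 0.474  -0.3766] [ 0.4771 -0.3786]
[ 0.522  -0.3728  0.1223] 0.68 [ 0.52   -0.3731] [ 0.522  -0.3756]
[ 0.4255 -0.3003  0.1214] 0.94 [ 0.4225 -0.3006] [ 0.4264 -0.3042]
[ 0.4705 -0.297   0.1208] 0.67 [ 0.4682 -0.297 ] [ 0.4707 -0.3016]
[ 0.5145 -0.2927  0.1227] 0.71 [ 0.5125 -0.293 ] [ 0.5148 -0.2955]
[ 0.4321 -0.3801  0.0843] [-0.2 -0.1  0.3 -0.2 -0.2  0.3 -0.1 -0.1 -0.3  0.4  0.5 -0.2]
[ 0.4321 -0.3801] [ 0.4769 -0.3764] [ 0.5218 -0.3726] [ 0.4253 -0.3004] [ 0.4702 -0.2966] [ 0.515  -0.2928] 
[ 0.4295 -0.3804  0.083 ] [ 0.4  0.   0.4 -0.  -0.8  0.2  0.4 -0.1 -0.5  0.1  0.1 -0.2]
[ 0.4295 -0.3804] [ 0.4744 -0.3766] [ 0.5192 -0.3729] [ 0.4229 -0.3006] [ 0.4677 -0.2969] [ 0.5126 -0.2932] 
[ 0.4327 -0.3836  0.0888] [-0.3 -0.3  0.4 -1.1  0.4 -0.1 -0.8  0.2 -0.2  1.7  0.5 -0.4]
[ 0.4327 -0.3836] [ 0.4776 -0.3797] [ 0.5224 -0.3757] [ 0.4256 -0.304 ] [ 0.4705 -0.3   ] [ 0.5153 -0.296 ]
```

Emit:
{"method": "step_arm", "body": {
  "commands": [
    [[0.026, 0.035, 0], 0.149, 0.06],
    [[0.026, 0.035, 0], 0.149, 0.06],
    [[0.026, 0.035, 0], 0.149, 0.06],
    [[0.026, 0.035, 0], 0.149, 0.06],
    [[0.026, 0.035, 0], 0.149, 0.06]
  ],
  "force": 8
}}

```text
t: 2.0
tool_pos: [0.29, -0.3499, 0.2056]
ee_rot: [[0.502, 0.865, 0.0], [0.865, -0.502, -0.0], [-0.0, 0.0, -1.0]]
contact_force: [0.5, -0.0, 0.3]
width: 0.0611
grasp_force: 0.0
```

Emit:
{"method": "step_arm", "body": {
  "commands": [
    [[0.026, 0.035, 0], 0.149, 0.06],
    [[0.026, 0.035, 0], 0.149, 0.06],
    [[0.026, 0.035, 0], 0.146, 0.06],
    [[0.026, 0.035, 0], 0, 0.06],
    [[0.026, 0.035, 0], 0, 0.06]
  ]
}}

```text
t: 2.5
tool_pos: [0.4201, -0.1748, 0.2057]
ee_rot: [[0.088, 0.996, 0.001], [0.996, -0.088, -0.0], [-0.0, 0.001, -1.0]]
contact_force: [1.3, -1.0, 0.1]
width: 0.0601
grasp_force: 0.0
```

Emit:
{"method": "step_arm", "body": {
  "commands": [
    [[0.026, 0.035, 0], 0, 0.06],
    [[0.022, 0.04, 0], 0, 0.06],
    [[0, 0, 0], 0, 0.06],
    [[0, 0, 0], 0, 0.06]
  ]
}}

```text
t: 2.9
tool_pos: [0.4674, -0.1008, 0.2053]
ee_rot: [[0.086, 0.996, -0.0], [0.996, -0.086, -0.0], [-0.0, -0.0, -1.0]]
contact_force: [-0.4, -0.1, -0.2]
width: 0.0601
grasp_force: 0.0
```

Emit:
{"method": "step_arm", "body": {
  "commands": [
    [[0, 0, -0.045], 0, 0.06],
    [[0, 0, -0.045], 0, 0.06],
    [[0, 0, -0.041], 0, 0.06],
    [[0, 0, 0], 0, 0.02],
    [[0, 0, 0], 0, 0.0]
  ]
}}

```text
t: 3.4
tool_pos: [0.4673, -0.1024, 0.0755]
ee_rot: [[0.089, 0.996, -0.0], [0.996, -0.089, -0.0], [-0.0, -0.0, -1.0]]
contact_force: [-0.1, -1.2, -0.3]
width: 0.047
grasp_force: 0.0
```

Emit:
{"method": "step_arm", "body": {
  "commands": [
    [[0, 0, 0], 0, 0.0],
    [[0, 0, 0], 0, 0.0],
    [[0, 0, 0], 0, 0.0],
    [[0, 0, 0], 0, 0.0],
    [[0, 0, 0], 0, 0.0]
  ]
}}

```text
t: 3.9
tool_pos: [0.4674, -0.1014, 0.0748]
ee_rot: [[0.088, 0.996, 0.0], [0.996, -0.088, -0.0], [-0.0, 0.0, -1.0]]
contact_force: [-0.5, 0.6, 4.5]
width: 0.0079
grasp_force: 8.0
```

Emit:
{"method": "step_arm", "body": {
  "commands": [
    [[0, 0, 0], 0, 0.04],
    [[0, 0, 0], 0, 0.09],
    [[0, 0, 0.015], 0, 0.094],
    [[0, 0, 0.02], -0.1, 0.094],
    [[0, 0, 0], -0.147, 0.094]
  ]
}}

```text
t: 4.4
tool_pos: [0.4683, -0.1017, 0.1116]
ee_rot: [[0.333, 0.943, 0.003], [0.943, -0.333, -0.001], [0.0, 0.003, -1.0]]
contact_force: [-0.8, 0.3, -0.1]
width: 0.0444
grasp_force: 0.0
```

Emit:
{"method": "step_arm", "body": {
  "commands": [
    [[0, 0, 0], -0.147, 0.094],
    [[0, 0, 0], -0.147, 0.094],
    [[0, 0, 0], -0.147, 0.094],
    [[0, 0, 0], -0.147, 0.094],
    [[0, 0, 0], -0.147, 0.094]
  ]
}}

```text
t: 4.9
tool_pos: [0.4672, -0.1014, 0.1094]
ee_rot: [[0.88, 0.475, -0.0], [0.475, -0.88, 0.0], [-0.0, -0.0, -1.0]]
contact_force: [-0.1, 0.2, -0.3]
width: 0.0842
grasp_force: 0.0
```

Emit:
{"method": "step_arm", "body": {
  "commands": [
    [[0, 0, 0], -0.147, 0.094],
    [[0, 0, 0], -0.147, 0.094],
    [[0, 0, 0], -0.147, 0.094],
    [[0, 0, 0], -0.147, 0.094],
    [[0, 0, 0], 0, 0.094]
  ]
}}

```text
t: 5.4
tool_pos: [0.4672, -0.1014, 0.1094]
ee_rot: [[0.996, -0.09, -0.0], [-0.09, -0.996, 0.0], [-0.0, -0.0, -1.0]]
contact_force: [0.1, -0.4, 0.3]
width: 0.094
grasp_force: 0.0
```

Emit:
{"method": "step_arm", "body": {
  "commands": [
    [[0, 0, -0.02], 0, 0.094],
    [[0, 0, -0.02], 0, 0.094],
    [[0, 0, 0], 0, 0.07],
    [[0, 0, 0], 0, 0.07],
    [[0, 0, 0], 0, 0.07]
  ]
}}

```text
t: 5.9
tool_pos: [0.4677, -0.1016, 0.0704]
ee_rot: [[0.996, -0.085, 0.001], [-0.085, -0.996, -0.0], [0.001, 0.0, -1.0]]
contact_force: [-0.5, -0.5, -2.3]
width: 0.0759
grasp_force: 8.0
```

Emit:
{"method": "step_arm", "body": {
  "commands": [
    [[0, 0, 0], 0, 0.07],
    [[0, 0, 0], 0, 0.07],
    [[0, 0, 0], 0, 0.09],
    [[0, 0, 0], 0, 0.094],
    [[0, 0, 0], 0, 0.094]
  ]
}}

```text
t: 6.4
tool_pos: [0.4672, -0.1014, 0.0694]
ee_rot: [[0.996, -0.087, -0.0], [-0.087, -0.996, 0.0], [-0.0, -0.0, -1.0]]
contact_force: [0.1, 0.8, 0.7]
width: 0.0934
grasp_force: 0.0
```

Emit:
{"method": "step_arm", "body": {
  "commands": [
    [[0, 0, 0.045], 0, 0.094],
    [[0, 0, 0.045], 0, 0.06],
    [[-0.03, -0.03, 0.045], 0, 0.045],
    [[0, -0.05, 0], 0.12, 0.045],
    [[0, -0.05, 0], 0.05, 0.045]
  ]
}}

```text
t: 6.9
tool_pos: [0.443, -0.227, 0.1975]
ee_rot: [[0.996, 0.089, 0.003], [0.089, -0.996, -0.002], [0.003, 0.002, -1.0]]
contact_force: [1.1, 0.9, 0.3]
width: 0.0652
grasp_force: 0.0
```

```bash
cat > meas.py <<'E'
from h import *
def holders(g):
    s,t=camera('side'),camera('top');out=[]
    Ht=[d for d in trace(t,'holder_a') if d['score']>.4];Hs=[d for d in trace(s,'holder_a') if d['score']>.4]
    for p in g:
        vs=[]
        for c,H,nm in((t,Ht,'top'),(s,Hs,'side')):
            q=proj(c,[p[0],p[1],.04])[0]
            m=[e for e in H if np.hypot(e['rect'][0]+e['rect'][2]/2-q[0],e['rect'][1]+e['rect'][3]/2-q[1])<15]
            if m: vs.append((c,m[0]['mask']));x,f=fit_holder(vs[-1:],p);print(nm,np.round(x,4),round(f,3))
        if len(vs)==2: x,f=fit_holder(vs,p);print('both',np.round(x,4),round(f,3))
    return s,t
if __name__=='__main__':
    print(state()['t'],state()['tool_pos']);holders([(.467,-.101,-.088),(.4685,.103,.275),(.478,.283,-.187)])
E
python3 meas.py
```

```text
6.9 [ 0.44299961 -0.22700215  0.19753508]
top [ 0.4649 -0.0985 -0.0979] 0.154
side [ 0.4679 -0.1007 -0.1121] 0.311
both [ 0.4668 -0.1004 -0.087 ] 0.534
top [0.4675 0.1039 0.2698] 0.061
top [ 0.4759  0.2814 -0.1875] 0.122
```

Emit:
{"method": "step_arm", "body": {
  "commands": [
    [[-0.006, -0.035, 0], 0, 0.045],
    [[-0.006, -0.034, 0], 0, 0.045],
    [[0, 0, 0], 0, 0.045],
    [[0, 0, -0.035], 0, 0.045],
    [[0, 0, -0.035], 0, 0.045]
  ],
  "force": 30
}}

```text
t: 7.6
tool_pos: [0.4316, -0.2934, 0.1254]
ee_rot: [[0.997, 0.083, 0.001], [0.083, -0.997, -0.001], [0.001, 0.001, -1.0]]
contact_force: [0.9, 0.0, 0.0]
width: 0.045
grasp_force: 0.0
```

Emit:
{"method": "step_arm", "body": {
  "commands": [
    [[0, 0, -0.034], 0, 0.045],
    [[0, 0, 0], 0, 0.02],
    [[0, 0, 0], 0, 0.02],
    [[0, 0, 0], 0, 0.02],
    [[0, 0, 0], 0, 0.02]
  ]
}}

```text
t: 8.1
tool_pos: [0.4319, -0.2954, 0.0937]
ee_rot: [[0.997, 0.083, 0.003], [0.083, -0.997, -0.003], [0.002, 0.003, -1.0]]
contact_force: [0.8, -3.7, 1.8]
width: 0.0259
grasp_force: 30.0
```

Emit:
{"method": "step_arm", "body": {
  "commands": [
    [[0, 0, 0.035], 0, 0.02],
    [[0, 0, 0.04], 0, 0.02],
    [[0, 0, 0.045], 0, 0.02],
    [[0, 0, 0.02], 0, 0.02],
    [[0, 0, 0], 0, 0.02]
  ]
}}

```text
t: 8.6
tool_pos: [0.4319, -0.2951, 0.2359]
ee_rot: [[0.997, 0.083, 0.005], [0.083, -0.997, -0.004], [0.005, 0.004, -1.0]]
contact_force: [-0.2, 0.1, 0.6]
width: 0.0258
grasp_force: 30.0
```

```bash
python3 - <<'E'
from h import *
s=camera('side');st=state();print(st['t'],st['tool_pos'],st['width'],st['grasp_force'])
u=proj(s,st['tool_pos'])[0];print(u)
print(proj(s,st['tool_pos']-np.array([0,0,.09]))[0])
print([(round(d['score'],2),np.round(d['centre']).tolist()) for d in landmark_of(s,'plug_1')])
l,t=int(u[0]-70),int(u[1]-60)
cv2.imwrite('pics/p1.png',cv2.resize(s['img'][max(t,0):t+150,l:l+160,::-1],None,fx=3.5,fy=3.5,interpolation=cv2.INTER_CUBIC));print(l,t)
E
```

```text
8.65 [ 0.4313286  -0.29468423  0.2333428 ] 0.025902822782258503 29.998911023139954
[306.59864833 237.85035147]
[308.8218071  271.91127026]
[(0.8, [343.0, 341.0]), (0.79, [339.0, 356.0]), (0.74, [348.0, 315.0]), (0.64, [309.0, 348.0]), (0.59, [270.0, 310.0]), (0.59, [311.0, 333.0])]
236 177
```

View pics/p1.png

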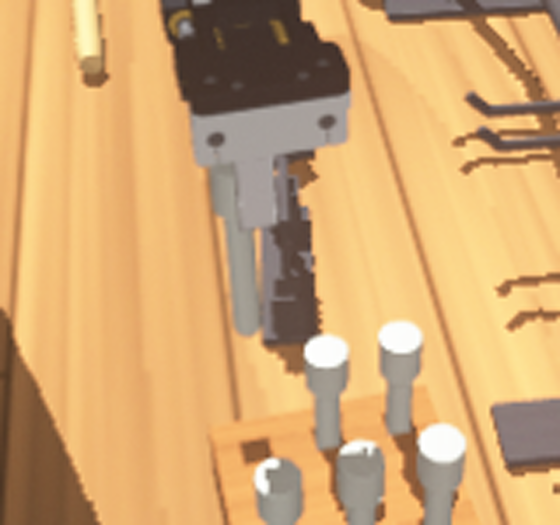

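Plug 4 is held about 6 mm off-centre in −x: the shaft tip sits at crop (245,330), while a centred plug would be at about (255,332). I'll compensate for that when inserting it.

Emit:
{"method": "step_arm", "body": {
  "commands": [
    [[0.006, 0.031, 0], 0, 0.02],
    [[0.006, 0.031, 0], 0, 0.02],
    [[0.006, 0.031, 0], 0, 0.02],
    [[0.006, 0.031, 0], 0, 0.02],
    [[0.006, 0.031, 0], 0, 0.02]
  ]
}}

```text
t: 9.2
tool_pos: [0.4605, -0.1382, 0.2304]
ee_rot: [[0.997, 0.082, -0.002], [0.082, -0.997, 0.001], [-0.002, -0.001, -1.0]]
contact_force: [-0.2, 0.0, 0.2]
width: 0.0258
grasp_force: 30.0
```

Emit:
{"method": "step_arm", "body": {
  "commands": [
    [[0.006, 0.031, 0], 0, 0.02],
    [[0.006, 0.031, -0.01], 0, 0.02],
    [[0.005, 0.031, -0.02], 0, 0.02],
    [[0, 0, -0.02], 0, 0.02],
    [[0, 0, 0], 0, 0.02]
  ]
}}

```text
t: 9.7
tool_pos: [0.4763, -0.0457, 0.1785]
ee_rot: [[0.996, 0.084, -0.006], [0.084, -0.996, 0.001], [-0.006, -0.002, -1.0]]
contact_force: [0.6, -0.5, -1.1]
width: 0.0257
grasp_force: 30.0
```

Emit:
{"method": "step_arm", "body": {
  "commands": [
    [[0, 0, 0], 0, 0.02]
  ]
}}

```text
t: 9.8
tool_pos: [0.4777, -0.0468, 0.1815]
ee_rot: [[0.997, 0.082, -0.002], [0.082, -0.997, 0.0], [-0.002, -0.0, -1.0]]
contact_force: [-0.1, 0.7, -1.2]
width: 0.0257
grasp_force: 30.0
```

```bash
python3 - <<'E'
from h import *
s=camera('side');st=state();print(st['t'],st['tool_pos'],st['width'],st['grasp_force'])
P=st['tool_pos']
for o in((-.006,0,-.084),(0,0,-.084)): print('nose',o,proj(s,P+np.array(o))[0])
print('cup rim',proj(s,[.4719,-.0456,.042]))
u=proj(s,P)[0];l,t=int(u[0]-40),int(u[1]-30);print(l,t)
cv2.imwrite('pics/p2.png',cv2.resize(s['img'][t:t+110,l:l+110,::-1],None,fx=5,fy=5,interpolation=cv2.INTER_CUBIC))
E
```

```text
9.85 [ 0.47804875 -0.04708186  0.18215771] 0.025825667635631707 29.998954832553864
nose (-0.006, 0, -0.084) [315.1200939  213.80481452]
nose (0, 0, -0.084) [317.38865457 213.57348145]
cup rim [[315.73721588 229.93373527]]
276 156
```

View pics/p2.png

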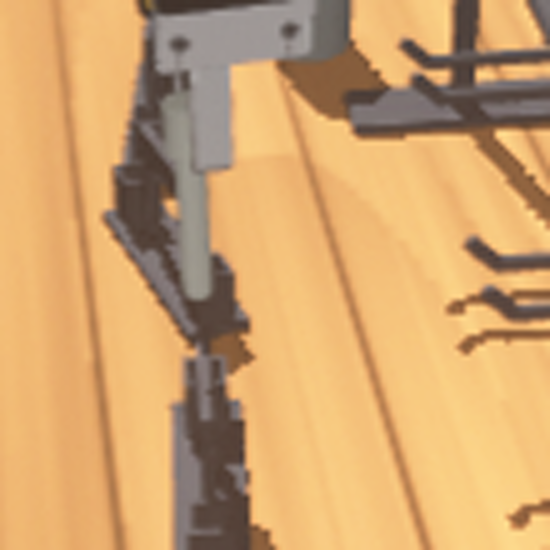

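The nose is at crop (200,298), roughly 4 mm −x of the TCP, and the cup lies straight below it. Descending with a force check.

Emit:
{"method": "step_arm", "body": {
  "commands": [
    [[-0.002, 0.0015, -0.03], 0, 0.02],
    [[0, 0, -0.02], 0, 0.02],
    [[0, 0, -0.01], 0, 0.02],
    [[0, 0, 0], 0, 0.02]
  ]
}}

```text
t: 10.25
tool_pos: [0.4767, -0.0459, 0.1226]
ee_rot: [[0.997, 0.082, 0.002], [0.082, -0.997, -0.0], [0.002, 0.001, -1.0]]
contact_force: [-0.0, -0.5, -0.5]
width: 0.0251
grasp_force: 29.9
```

Emit:
{"method": "step_arm", "body": {
  "commands": [
    [[0, 0, -0.005], 0, 0.02],
    [[0, 0, -0.005], 0, 0.02],
    [[0, 0, 0], 0, 0.02]
  ]
}}

```text
t: 10.55
tool_pos: [0.4758, -0.0453, 0.1115]
ee_rot: [[0.997, 0.082, -0.001], [0.082, -0.997, 0.0], [-0.001, -0.0, -1.0]]
contact_force: [0.1, -0.6, -1.2]
width: 0.0249
grasp_force: 29.9
```

Emit:
{"method": "step_arm", "body": {
  "commands": [
    [[0, 0, -0.005], 0, 0.02],
    [[0, 0, -0.005], 0, 0.02],
    [[0, 0, -0.004], 0, 0.02],
    [[0, 0, 0], 0, 0.02]
  ]
}}

```text
t: 10.95
tool_pos: [0.4757, -0.0452, 0.0972]
ee_rot: [[0.997, 0.083, -0.001], [0.083, -0.997, 0.0], [-0.001, -0.0, -1.0]]
contact_force: [0.8, -0.7, -0.9]
width: 0.0248
grasp_force: 29.9
```

```bash
python3 - <<'E'
from h import *
s=camera('side');st=state();print(st['t'],st['tool_pos'],st['width'],st['grasp_force'],st['contact_force'])
P=st['tool_pos']
u=proj(s,P)[0];l,t=int(u[0]-40),int(u[1]-40);print(l,t)
cv2.imwrite('pics/p3.png',cv2.resize(s['img'][t:t+100,l:l+80,::-1],None,fx=5,fy=5,interpolation=cv2.INTER_CUBIC))
E
```

```text
11.0 [ 0.47584663 -0.04518734  0.09749599] 0.024762404262833396 29.90903466939926 [ 0.53580658  1.42199474 -1.00866745]
276 173
```

View pics/p3.png

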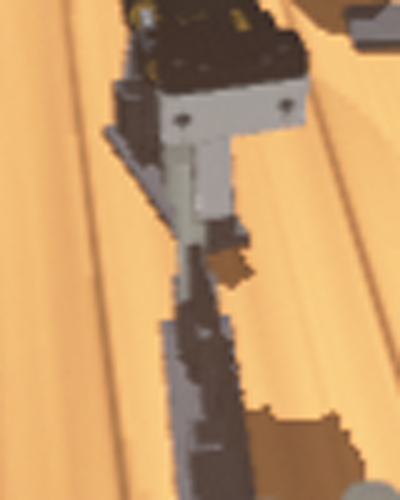

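Emit:
{"method": "step_arm", "body": {
  "commands": [
    [[0, 0, -0.003], 0, 0.02],
    [[0, 0, -0.003], 0, 0.02],
    [[0, 0, 0], 0, 0.02]
  ]
}}

```text
t: 11.3
tool_pos: [0.4758, -0.0451, 0.0914]
ee_rot: [[0.997, 0.083, -0.001], [0.083, -0.997, 0.0], [-0.001, -0.0, -1.0]]
contact_force: [0.5, -0.1, -1.3]
width: 0.0253
grasp_force: 29.9
```

Emit:
{"method": "step_arm", "body": {
  "commands": [
    [[0, 0, 0], 0, 0.045],
    [[0, 0, 0], 0, 0.045],
    [[0, 0, 0], 0, 0.045],
    [[0, 0, 0], 0, 0.045]
  ]
}}

```text
t: 11.7
tool_pos: [0.476, -0.0452, 0.0919]
ee_rot: [[0.997, 0.083, 0.0], [0.083, -0.997, -0.0], [0.0, 0.0, -1.0]]
contact_force: [0.4, -0.2, 1.1]
width: 0.0447
grasp_force: 0.0
```

Emit:
{"method": "step_arm", "body": {
  "commands": [
    [[0, 0, 0.02], 0, 0.045],
    [[0, 0, 0.03], 0, 0.045],
    [[0, 0, 0.03], 0, 0.045],
    [[0, -0.04, 0.02], 0, 0.045],
    [[0, -0.04, 0], 0, 0.045]
  ]
}}

```text
t: 12.2
tool_pos: [0.4771, -0.126, 0.1949]
ee_rot: [[0.996, 0.085, 0.005], [0.085, -0.996, -0.002], [0.005, 0.002, -1.0]]
contact_force: [0.4, -0.1, -0.7]
width: 0.0449
grasp_force: 0.0
```

Emit:
{"method": "step_arm", "body": {
  "commands": [
    [[0, -0.04, 0], 0, 0.045],
    [[0, -0.04, 0], 0, 0.045],
    [[0, -0.04, 0], 0, 0.045],
    [[0, -0.03, 0], 0, 0.045],
    [[0, 0, 0], 0, 0.045]
  ]
}}

```text
t: 12.7
tool_pos: [0.4754, -0.2781, 0.1914]
ee_rot: [[0.997, 0.079, -0.0], [0.079, -0.997, -0.0], [-0.0, 0.0, -1.0]]
contact_force: [1.0, -0.2, 0.7]
width: 0.045
grasp_force: 0.0
```

```bash
python3 - <<'E'
from h import *
import meas
print(state()['t'],state()['tool_pos'])
s,t=meas.holders([(.467,-.101,-.088),(.4685,.103,.275),(.478,.283,-.187)])
H=np.array([.4719,-.0456])
print('pred head top',proj(s,[*H,.124]),proj(t,[*H,.124]))
print(heads(t,(200,180,435,230)));print(heads(s,(280,150,375,350)))
a=cv2.resize(s['img'][160:290,270:370,::-1],None,fx=4,fy=4,interpolation=cv2.INTER_CUBIC)
b=cv2.resize(t['img'][185:245,290:390,::-1],None,fx=4,fy=4,interpolation=cv2.INTER_CUBIC)
b=cv2.copyMakeBorder(b,0,a.shape[0]-b.shape[0],0,0,cv2.BORDER_CONSTANT)
cv2.imwrite('pics/p4.png',np.hstack([a,b]))
E
```

```text
12.7 [ 0.47543704 -0.27810774  0.19139882]
side [ 0.465  -0.1004 -0.0516] 0.178
top [0.4673 0.1047 0.2916] 0.078
side [ 0.4544  0.1515 -0.0604] 1.248
both [0.4592 0.1104 0.0748] 2.027
top [ 0.4767  0.2808 -0.2021] 0.076
pred head top [[314.64013855 205.51966059]] [[319.24499778 205.00629783]]
[([317.0, 207.7], [114, 24, 8, 8, 46]), ([423.1, 216.8], [219, 33, 9, 8, 51]), ([431.3, 226.6], [225, 42, 10, 8, 39])]
[([317.9, 180.0], [31, 21, 11, 22, 69]), ([341.5, 181.1], [60, 23, 5, 17, 67]), ([305.3, 179.8], [23, 26, 8, 11, 36]), ([314.4, 197.6], [33, 44, 4, 8, 14]), ([328.1, 200.8], [45, 49, 7, 5, 20]), ([311.5, 210.9], [28, 52, 7, 26, 74]), ([337.7, 232.7], [40, 68, 42, 37, 632]), ([349.9, 281.7], [64, 119, 13, 32, 253]), ([328.8, 285.7], [43, 123, 12, 32, 244]), ([362.0, 314.4], [76, 149, 13, 33, 213]), ([315.5, 320.6], [29, 157, 14, 35, 266]), ([338.7, 321.2], [52, 157, 14, 30, 175])]
```

View pics/p4.png

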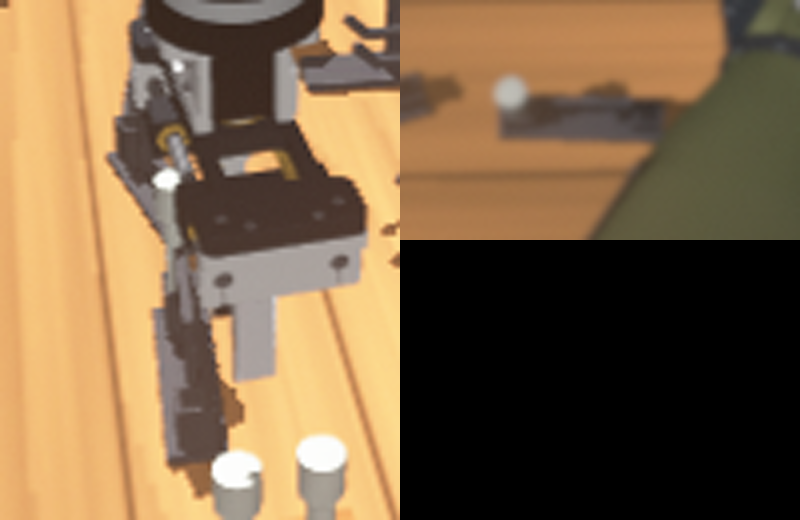

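Plug 4 stands in holder a's inner cup, with its head at crop (167,178) in the side view and at (510,93) in the top part, about 5 mm −x of the nominal place. The plug leans slightly and the holder may have turned a little. I'll triangulate its height and retreat to get a clean measurement.

Emit:
{"method": "step_arm", "body": {
  "commands": [
    [[-0.03, -0.04, 0], 0, 0.045],
    [[-0.04, -0.04, 0], 0, 0.045],
    [[-0.04, -0.02, 0], 0, 0.045],
    [[0, 0, 0], 0, 0.045]
  ]
}}

```text
t: 13.3
tool_pos: [0.3678, -0.3716, 0.1921]
ee_rot: [[0.997, 0.08, -0.0], [0.08, -0.997, -0.0], [-0.0, 0.0, -1.0]]
contact_force: [0.4, -0.5, -0.1]
width: 0.0451
grasp_force: 0.0
```

```bash
python3 - <<'E'
from h import *
import meas
print(state()['t'],state()['tool_pos'])
s,t=meas.holders([(.467,-.101,-.088),(.4685,.103,.275),(.478,.283,-.187)])
ht=heads(t,(200,180,435,230));hs=heads(s,(290,190,330,225));print(ht);print(hs)
print(tri([(t,(317.,207.7)),(s,(311.75,204.8))]))
E
```

```text
13.3 [ 0.36779281 -0.37161743  0.19206942]
top [ 0.464  -0.1039 -0.01  ] 0.151
side [ 0.4653 -0.0973 -0.0553] 0.158
both [ 0.4644 -0.1041 -0.0433] 0.365
top [0.4666 0.1047 0.2658] 0.118
side [0.4707 0.1045 0.2865] 0.428
both [0.4695 0.1047 0.286 ] 0.608
top [ 0.4763  0.2822 -0.1868] 0.074
side [ 0.4826  0.3055 -0.1652] 0.245
both [ 0.478   0.2835 -0.1951] 0.454
[([419.1, 189.6], [215, 6, 9, 8, 50]), ([394.9, 192.0], [191, 9, 9, 7, 47]), ([421.1, 203.1], [217, 20, 9, 7, 47]), ([396.6, 205.4], [193, 22, 8, 8, 49]), ([317.0, 207.7], [114, 24, 8, 8, 46]), ([421.4, 214.7], [220, 33, 4, 4, 9])]
[([313.0, 210.2], [18, 12, 11, 23, 133])]
(array([ 0.46452819, -0.03817337,  0.12168406]), np.float64(0.28893630929209735))
```

Emit:
{"method": "step_arm", "body": {
  "commands": [
    [[0.026, 0.019, 0], 0, 0.045],
    [[0.026, 0.019, 0], 0, 0.045],
    [[0.026, 0.019, 0], 0, 0.045],
    [[0.0244, 0.018, 0], 0, 0.045],
    [[0, 0, 0], 0, 0.045]
  ]
}}

```text
t: 14.0
tool_pos: [0.476, -0.2922, 0.1915]
ee_rot: [[0.996, 0.088, 0.0], [0.088, -0.996, 0.0], [0.0, -0.0, -1.0]]
contact_force: [0.9, -0.2, -0.5]
width: 0.045
grasp_force: 0.0
```

Emit:
{"method": "step_arm", "body": {
  "commands": [
    [[0, 0, 0], 0, 0.045],
    [[0, 0, 0], 0, 0.045]
  ]
}}

```text
t: 14.2
tool_pos: [0.4729, -0.2954, 0.1918]
ee_rot: [[0.997, 0.083, -0.0], [0.083, -0.997, 0.0], [-0.0, -0.0, -1.0]]
contact_force: [-0.1, 0.5, -0.4]
width: 0.0449
grasp_force: 0.0
```

Emit:
{"method": "step_arm", "body": {
  "commands": [
    [[-0.002, -0.001, -0.02], 0, 0.045],
    [[0, 0, -0.025], 0, 0.045],
    [[0, 0, -0.025], 0, 0.045],
    [[0, 0, -0.022], 0, 0.045],
    [[0, 0, 0], 0, 0.045]
  ]
}}

```text
t: 14.7
tool_pos: [0.4694, -0.2962, 0.0974]
ee_rot: [[0.997, 0.082, -0.004], [0.082, -0.997, 0.003], [-0.003, -0.003, -1.0]]
contact_force: [0.1, 0.8, 0.3]
width: 0.0451
grasp_force: 0.0
```

Emit:
{"method": "step_arm", "body": {
  "commands": [
    [[0, 0, 0], 0, 0.045]
  ]
}}

```text
t: 14.8
tool_pos: [0.4709, -0.297, 0.1006]
ee_rot: [[0.997, 0.082, 0.0], [0.082, -0.997, -0.0], [0.0, 0.0, -1.0]]
contact_force: [-0.8, 0.5, 0.4]
width: 0.0449
grasp_force: 0.0
```

Emit:
{"method": "step_arm", "body": {
  "commands": [
    [[0, 0, 0], 0, 0.02],
    [[0, 0, 0], 0, 0.02],
    [[0, 0, 0], 0, 0.02],
    [[0, 0, 0], 0, 0.02],
    [[0, 0, 0.02], 0, 0.02]
  ]
}}

```text
t: 15.3
tool_pos: [0.4702, -0.2964, 0.1182]
ee_rot: [[0.997, 0.083, -0.003], [0.083, -0.997, 0.001], [-0.003, -0.001, -1.0]]
contact_force: [1.4, -2.1, -2.6]
width: 0.0253
grasp_force: 30.0
```

Emit:
{"method": "step_arm", "body": {
  "commands": [
    [[0, 0, 0.03], 0, 0.02],
    [[0, 0, 0.03], 0, 0.02],
    [[0, 0.02, 0.03], 0, 0.02],
    [[-0.004, 0.035, 0], 0, 0.02],
    [[-0.004, 0.035, 0], 0, 0.02]
  ]
}}

```text
t: 15.8
tool_pos: [0.4629, -0.2058, 0.2105]
ee_rot: [[0.997, 0.082, 0.001], [0.082, -0.997, -0.001], [0.001, 0.001, -1.0]]
contact_force: [1.0, 0.3, -0.2]
width: 0.0254
grasp_force: 30.0
```

Emit:
{"method": "step_arm", "body": {
  "commands": [
    [[-0.001, 0.03, 0], 0, 0.02],
    [[0, 0.02, 0], 0, 0.02],
    [[0, 0, -0.02], 0, 0.02],
    [[0, 0, 0], 0, 0.02],
    [[0, 0, 0], 0, 0.02]
  ]
}}

```text
t: 16.3
tool_pos: [0.462, -0.1567, 0.1901]
ee_rot: [[0.997, 0.083, -0.0], [0.083, -0.997, 0.0], [-0.0, -0.0, -1.0]]
contact_force: [-0.0, 1.1, -0.2]
width: 0.0255
grasp_force: 30.0
```

```bash
cat > nose.py <<'E'
from h import *
import sys
def nose(pn):
    s=camera('side');st=state();P=st['tool_pos'];print(st['t'],np.round(P,4),st['width'])
    q=proj(s,P+np.array([0,0,-.0905]))[0];print('pred nose',q)
    m=[d for d in trace(s,'plug_1') if d['score']>.3]
    m=[d for d in m if abs(d['rect'][0]+d['rect'][2]/2-q[0])<12 and abs(d['rect'][1]+d['rect'][3]-q[1])<15]
    for d in m:
        ys,xs=np.nonzero(d['mask']);b=ys.max();r=[(y,round(xs[ys==y].mean(),1),int((ys==y).sum())) for y in range(b-14,b+1,2)];print(d['rect'],r)
        for z in(.07,.05,.03,.0):print(' axis',np.round(proj(s,P+np.array([0,0,-.0905+z]))[0],1))
    l,t=int(q[0]-40),int(q[1]-60);print(l,t)
    cv2.imwrite(pn,cv2.resize(s['img'][max(t,0):t+100,l:l+80,::-1],None,fx=5,fy=5,interpolation=cv2.INTER_CUBIC))
nose(sys.argv[1])
E
python3 nose.py pics/p5.png
```

```text
16.35 [ 0.4622 -0.1569  0.1904] 0.025552785835054975
pred nose [316.46857765 241.24724799]
[310.0, 201.9, 11.1, 41.4] [(228, np.float64(315.0), 7), (230, np.float64(315.0), 7), (232, np.float64(315.0), 7), (234, np.float64(315.0), 7), (236, np.float64(315.5), 6), (238, np.float64(316.0), 7), (240, np.float64(315.5), 6), (242, np.float64(316.0), 3)]
 axis [315.4 218. ]
 axis [315.7 224.9]
 axis [316.  231.6]
 axis [316.5 241.2]
276 181
```

Emit:
{"method": "step_arm", "body": {
  "commands": [
    [[0, -0.001, -0.025], 0, 0.02],
    [[0, 0, -0.02], 0, 0.02],
    [[0, 0, -0.01], 0, 0.02],
    [[0, 0, -0.005], 0, 0.02],
    [[0, 0, 0], 0, 0.02]
  ]
}}

```text
t: 16.9
tool_pos: [0.4622, -0.1577, 0.13]
ee_rot: [[0.997, 0.082, 0.0], [0.082, -0.997, 0.0], [0.0, -0.0, -1.0]]
contact_force: [-0.3, 0.3, 0.2]
width: 0.0255
grasp_force: 30.0
```

Emit:
{"method": "step_arm", "body": {
  "commands": [
    [[0, 0, -0.006], 0, 0.02],
    [[0, 0, -0.006], 0, 0.02],
    [[0, 0, -0.006], 0, 0.02],
    [[0, 0, 0], 0, 0.02]
  ]
}}

```text
t: 17.3
tool_pos: [0.4618, -0.1574, 0.1111]
ee_rot: [[0.997, 0.083, -0.001], [0.083, -0.997, 0.0], [-0.001, -0.0, -1.0]]
contact_force: [1.0, 0.1, -0.8]
width: 0.0254
grasp_force: 30.0
```

Emit:
{"method": "step_arm", "body": {
  "commands": [
    [[0, 0, -0.006], 0, 0.02],
    [[0, 0, -0.005], 0, 0.02],
    [[0, 0, -0.003], 0, 0.02],
    [[0, 0, 0], 0, 0.02],
    [[0, 0, 0], 0, 0.02]
  ]
}}

```text
t: 17.8
tool_pos: [0.4624, -0.1578, 0.0983]
ee_rot: [[0.997, 0.083, 0.001], [0.083, -0.997, -0.001], [0.001, 0.001, -1.0]]
contact_force: [-0.7, -0.8, 6.7]
width: 0.0252
grasp_force: 30.0
```

Emit:
{"method": "step_arm", "body": {
  "commands": [
    [[0, 0, 0], 0, 0.045],
    [[0, 0, 0], 0, 0.045],
    [[0, 0, 0], 0, 0.045],
    [[0, 0, 0], 0, 0.045]
  ]
}}

```text
t: 18.2
tool_pos: [0.462, -0.1575, 0.0977]
ee_rot: [[0.997, 0.083, -0.0], [0.083, -0.997, 0.0], [-0.0, -0.0, -1.0]]
contact_force: [0.3, -0.5, 0.2]
width: 0.0446
grasp_force: 0.0
```

Emit:
{"method": "step_arm", "body": {
  "commands": [
    [[0, 0, 0.03], 0, 0.045],
    [[0, 0, 0.035], 0, 0.045],
    [[0, -0.02, 0.035], 0, 0.045],
    [[0.005, -0.035, 0.005], 0, 0.045],
    [[0.01, -0.035, 0], 0, 0.045]
  ]
}}

```text
t: 18.7
tool_pos: [0.4775, -0.2487, 0.2047]
ee_rot: [[0.997, 0.084, 0.003], [0.084, -0.997, -0.002], [0.003, 0.002, -1.0]]
contact_force: [0.3, -0.9, 0.3]
width: 0.0448
grasp_force: 0.0
```

Emit:
{"method": "step_arm", "body": {
  "commands": [
    [[0.01, -0.03, 0], 0, 0.045],
    [[0.015, -0.015, 0], 0, 0.045],
    [[0.012, 0, 0], 0, 0.045],
    [[0, 0, 0], 0, 0.045],
    [[0, 0, 0], 0, 0.045]
  ]
}}

```text
t: 19.2
tool_pos: [0.5138, -0.2922, 0.2025]
ee_rot: [[0.997, 0.083, -0.001], [0.083, -0.997, 0.0], [-0.001, -0.0, -1.0]]
contact_force: [-0.4, -0.2, 0.4]
width: 0.045
grasp_force: 0.0
```

Emit:
{"method": "step_arm", "body": {
  "commands": [
    [[0.001, -0.001, -0.025], 0, 0.045],
    [[0, 0, -0.03], 0, 0.045],
    [[0, 0, -0.03], 0, 0.045],
    [[0, 0, -0.0175], 0, 0.045],
    [[0, 0, 0], 0, 0.045]
  ]
}}

```text
t: 19.7
tool_pos: [0.5136, -0.2926, 0.0982]
ee_rot: [[0.997, 0.083, -0.003], [0.083, -0.997, 0.002], [-0.003, -0.003, -1.0]]
contact_force: [-0.7, 0.2, 0.5]
width: 0.0447
grasp_force: 0.0
```

Emit:
{"method": "step_arm", "body": {
  "commands": [
    [[0, 0, 0], 0, 0.045],
    [[0, 0, 0], 0, 0.02],
    [[0, 0, 0], 0, 0.02],
    [[0, 0, 0], 0, 0.02],
    [[0, 0, 0], 0, 0.02]
  ]
}}

```text
t: 20.2
tool_pos: [0.5153, -0.2936, 0.101]
ee_rot: [[0.997, 0.083, 0.001], [0.083, -0.997, -0.0], [0.001, 0.0, -1.0]]
contact_force: [-0.4, 1.2, 4.9]
width: 0.0257
grasp_force: 30.0
```

Emit:
{"method": "step_arm", "body": {
  "commands": [
    [[0, 0, 0.025], 0, 0.02],
    [[0, 0, 0.035], 0, 0.02],
    [[0, 0, 0.04], 0, 0.02],
    [[0, 0.01, 0.04], 0, 0.02],
    [[-0.004, 0.03, 0.005], 0, 0.02]
  ]
}}

```text
t: 20.7
tool_pos: [0.5121, -0.2551, 0.2501]
ee_rot: [[0.997, 0.081, 0.006], [0.081, -0.997, -0.004], [0.006, 0.004, -1.0]]
contact_force: [0.5, 1.0, -1.1]
width: 0.0254
grasp_force: 30.0
```

Emit:
{"method": "step_arm", "body": {
  "commands": [
    [[-0.004, 0.035, 0], 0, 0.02],
    [[-0.004, 0.035, 0], 0, 0.02],
    [[-0.004, 0.035, 0], 0, 0.02],
    [[-0.004, 0.035, 0], 0, 0.02],
    [[-0.004, 0.035, 0], 0, 0.02]
  ]
}}

```text
t: 21.2
tool_pos: [0.4906, -0.0772, 0.2455]
ee_rot: [[0.997, 0.082, 0.0], [0.082, -0.997, -0.0], [0.0, 0.0, -1.0]]
contact_force: [-0.1, -0.3, -1.1]
width: 0.0256
grasp_force: 30.0
```

Emit:
{"method": "step_arm", "body": {
  "commands": [
    [[-0.003, 0.035, 0], 0, 0.02],
    [[-0.003, 0.035, 0], 0, 0.02],
    [[0, 0.035, 0], 0, 0.02],
    [[0, 0.02, -0.02], 0, 0.02],
    [[0, 0.002, -0.03], 0, 0.02]
  ]
}}

```text
t: 21.7
tool_pos: [0.4856, 0.0506, 0.1961]
ee_rot: [[0.996, 0.085, 0.003], [0.085, -0.996, 0.0], [0.003, -0.0, -1.0]]
contact_force: [0.9, -0.3, -1.6]
width: 0.0254
grasp_force: 30.0
```

Emit:
{"method": "step_arm", "body": {
  "commands": [
    [[0, 0, 0], 0, 0.02],
    [[0, 0, 0], 0, 0.02]
  ]
}}

```text
t: 21.9
tool_pos: [0.4851, 0.0482, 0.196]
ee_rot: [[0.997, 0.083, -0.0], [0.083, -0.997, -0.0], [-0.0, 0.0, -1.0]]
contact_force: [-0.6, -0.0, -0.5]
width: 0.0255
grasp_force: 30.0
```

```bash
python3 nose.py pics/p6.png;  python3 - <<'E'
import meas
from h import *
s,t=meas.holders([(.4645,-.101,-.05),(.4695,.103,.28)])
print(heads(t,(300,180,435,230)))
print('headpred',proj(t,[.462,-.1575,.121]))
E
```

```text
21.95 [0.4855 0.0481 0.1966] 0.025215264499880697
pred nose [315.75955694 190.92266302]
[307.4, 156.8, 13.6, 36.5] [(177, np.float64(315.0), 7), (179, np.float64(314.5), 6), (181, np.float64(315.0), 5), (183, np.float64(315.0), 5), (185, np.float64(315.5), 6), (187, np.float64(315.5), 6), (189, np.float64(315.5), 6), (191, np.float64(315.5), 2)]
 axis [314.9 169.5]
 axis [315.1 175.8]
 axis [315.4 181.9]
 axis [315.8 190.9]
275 130
top [ 0.461  -0.1034 -0.029 ] 0.355
side [ 0.4647 -0.0983 -0.0572] 0.831
both [ 0.4636 -0.1008 -0.0676] 1.267
side [0.4706 0.106  0.253 ] 0.56
[([419.1, 189.6], [115, 6, 9, 8, 50]), ([421.2, 203.1], [117, 20, 9, 7, 48]), ([317.0, 207.8], [14, 25, 8, 7, 44]), ([350.2, 208.8], [49, 26, 4, 6, 16]), ([423.1, 216.7], [119, 33, 9, 8, 50]), ([432.8, 225.8], [131, 42, 4, 8, 27])]
headpred [[353.80885811 207.69109417]]
```

Emit:
{"method": "step_arm", "body": {
  "commands": [
    [[-0.0005, 0.0015, -0.025], 0, 0.02],
    [[0, 0, -0.025], 0, 0.02],
    [[0, 0, -0.01], 0, 0.02],
    [[0, 0, -0.006], 0, 0.02],
    [[0, 0, 0], 0, 0.02]
  ]
}}

```text
t: 22.7
tool_pos: [0.4847, 0.0499, 0.1295]
ee_rot: [[0.997, 0.083, -0.0], [0.083, -0.997, 0.0], [-0.0, -0.0, -1.0]]
contact_force: [-0.5, 0.9, -0.2]
width: 0.0251
grasp_force: 30.0
```

Emit:
{"method": "step_arm", "body": {
  "commands": [
    [[0, 0, -0.006], 0, 0.02],
    [[0, 0, -0.006], 0, 0.02],
    [[0, 0, -0.006], 0, 0.02],
    [[0, 0, 0], 0, 0.02]
  ]
}}

```text
t: 23.1
tool_pos: [0.4844, 0.0499, 0.1107]
ee_rot: [[0.997, 0.083, -0.001], [0.083, -0.997, -0.0], [-0.001, -0.0, -1.0]]
contact_force: [0.7, -1.6, -1.0]
width: 0.0255
grasp_force: 30.0
```

Emit:
{"method": "step_arm", "body": {
  "commands": [
    [[0, 0, -0.006], 0, 0.02],
    [[0, 0, -0.005], 0, 0.02],
    [[0, 0, -0.003], 0, 0.02],
    [[0, 0, 0], 0, 0.02],
    [[0, 0, 0], 0, 0.02]
  ]
}}

```text
t: 23.6
tool_pos: [0.4855, 0.05, 0.0986]
ee_rot: [[0.997, 0.083, 0.003], [0.083, -0.997, 0.0], [0.003, 0.0, -1.0]]
contact_force: [-0.6, -1.4, 16.3]
width: 0.0252
grasp_force: 30.0
```

Emit:
{"method": "step_arm", "body": {
  "commands": [
    [[0, 0, 0], 0, 0.045],
    [[0, 0, 0], 0, 0.045],
    [[0, 0, 0], 0, 0.045],
    [[0, 0, 0], 0, 0.045],
    [[0, 0, 0.03], 0, 0.045]
  ]
}}

```text
t: 24.1
tool_pos: [0.4827, 0.05, 0.1247]
ee_rot: [[0.997, 0.083, -0.006], [0.083, -0.997, -0.0], [-0.006, -0.0, -1.0]]
contact_force: [0.5, -0.3, 1.4]
width: 0.045
grasp_force: 0.0
```

Emit:
{"method": "step_arm", "body": {
  "commands": [
    [[0, 0, 0.035], 0, 0.045],
    [[0, -0.02, 0.04], 0, 0.045],
    [[0.004, -0.035, 0.002], 0, 0.045],
    [[0.004, -0.035, 0], 0, 0.045],
    [[0.004, -0.035, 0], 0, 0.045]
  ]
}}

```text
t: 24.6
tool_pos: [0.4965, -0.0762, 0.2045]
ee_rot: [[0.997, 0.083, 0.0], [0.083, -0.997, 0.0], [0.0, -0.0, -1.0]]
contact_force: [0.6, -0.4, 0.3]
width: 0.0452
grasp_force: 0.0
```

Emit:
{"method": "step_arm", "body": {
  "commands": [
    [[0.004, -0.035, 0], 0, 0.045],
    [[0.004, -0.035, 0], 0, 0.045],
    [[0.004, -0.035, 0], 0, 0.045],
    [[0.004, -0.035, 0], 0, 0.045],
    [[0.004, -0.035, 0], 0, 0.045]
  ]
}}

```text
t: 25.1
tool_pos: [0.5165, -0.2515, 0.2041]
ee_rot: [[0.997, 0.083, -0.0], [0.083, -0.997, 0.0], [-0.0, -0.0, -1.0]]
contact_force: [-0.3, 0.7, -0.2]
width: 0.0445
grasp_force: 0.0
```

Emit:
{"method": "step_arm", "body": {
  "commands": [
    [[0.004, -0.035, 0], 0, 0.045],
    [[0.001, -0.035, 0], 0, 0.045],
    [[0, -0.035, 0], 0, 0.045],
    [[0, -0.015, 0], 0, 0.045],
    [[0, 0, 0], 0, 0.045]
  ]
}}

```text
t: 25.6
tool_pos: [0.5211, -0.3711, 0.2035]
ee_rot: [[0.997, 0.081, -0.001], [0.081, -0.997, 0.001], [-0.001, -0.001, -1.0]]
contact_force: [0.9, 0.6, 0.7]
width: 0.0448
grasp_force: 0.0
```

Emit:
{"method": "step_arm", "body": {
  "commands": [
    [[0, 0, 0], 0, 0.045],
    [[0, 0, 0], 0, 0.045]
  ]
}}

```text
t: 25.8
tool_pos: [0.5219, -0.3687, 0.2045]
ee_rot: [[0.996, 0.084, 0.0], [0.084, -0.996, 0.0], [0.0, -0.0, -1.0]]
contact_force: [-0.5, -0.3, -0.2]
width: 0.045
grasp_force: 0.0
```

Emit:
{"method": "step_arm", "body": {
  "commands": [
    [[0, -0.004, -0.025], 0, 0.045],
    [[0, 0, -0.03], 0, 0.045],
    [[0, 0, -0.03], 0, 0.045],
    [[0, 0, -0.0195], 0, 0.045],
    [[0, 0, 0], 0, 0.045]
  ]
}}

```text
t: 26.3
tool_pos: [0.5209, -0.3721, 0.0974]
ee_rot: [[0.996, 0.084, -0.003], [0.084, -0.996, 0.003], [-0.003, -0.003, -1.0]]
contact_force: [-0.0, 0.0, -0.3]
width: 0.0446
grasp_force: 0.0
```

Emit:
{"method": "step_arm", "body": {
  "commands": [
    [[0, 0, 0], 0, 0.045],
    [[0, 0, 0], 0, 0.02],
    [[0, 0, 0], 0, 0.02],
    [[0, 0, 0], 0, 0.02],
    [[0, 0, 0], 0, 0.02]
  ]
}}

```text
t: 26.8
tool_pos: [0.5218, -0.3742, 0.1006]
ee_rot: [[0.997, 0.083, 0.001], [0.083, -0.997, -0.001], [0.001, 0.001, -1.0]]
contact_force: [0.5, 0.3, 4.5]
width: 0.0254
grasp_force: 30.0
```

Emit:
{"method": "step_arm", "body": {
  "commands": [
    [[0, 0, 0.025], 0, 0.02],
    [[0, 0, 0.035], 0, 0.02],
    [[0, 0, 0.04], 0, 0.02],
    [[0, 0.01, 0.04], 0, 0.02],
    [[-0.004, 0.03, 0.005], 0, 0.02]
  ]
}}

```text
t: 27.3
tool_pos: [0.5183, -0.3357, 0.2498]
ee_rot: [[0.997, 0.081, 0.006], [0.081, -0.997, -0.005], [0.005, 0.005, -1.0]]
contact_force: [-0.4, 0.4, -0.9]
width: 0.0257
grasp_force: 30.0
```

```bash
python3 - <<'E'
import meas
from h import *
s,t=meas.holders([(.4645,-.101,-.05),(.4695,.103,.28),(.478,.282,-.19)])
print(heads(t,(200,180,435,230)))
print('headpred c0',proj(t,[.485,.05,.121]))
E
```

```text
top [ 0.4619 -0.1004 -0.0529] 0.311
side [ 0.4647 -0.1004 -0.0566] 1.026
both [ 0.4633 -0.1008 -0.0346] 1.397
top [0.4661 0.1043 0.2562] 0.181
side [0.4688 0.1052 0.2638] 0.557
both [0.4678 0.1052 0.2598] 0.773
top [ 0.4763  0.2805 -0.1595] 0.152
[([290.9, 200.4], [88, 17, 7, 7, 41]), ([317.1, 207.6], [114, 24, 8, 8, 49]), ([352.4, 208.5], [148, 25, 9, 8, 51]), ([433.1, 224.6], [232, 42, 3, 7, 18])]
headpred c0 [[289.68466249 201.63431161]]
```

Emit:
{"method": "step_arm", "body": {
  "commands": [
    [[-0.0045, 0.035, 0], 0, 0.02],
    [[-0.0045, 0.035, 0], 0, 0.02],
    [[-0.0045, 0.035, 0], 0, 0.02],
    [[-0.0045, 0.035, 0], 0, 0.02],
    [[-0.0045, 0.035, 0], 0, 0.02]
  ]
}}

```text
t: 28.0
tool_pos: [0.4947, -0.1584, 0.244]
ee_rot: [[0.997, 0.082, -0.001], [0.082, -0.997, 0.0], [-0.001, -0.001, -1.0]]
contact_force: [0.7, 0.1, -0.8]
width: 0.0258
grasp_force: 30.0
```

Emit:
{"method": "step_arm", "body": {
  "commands": [
    [[-0.0045, 0.035, 0], 0, 0.02],
    [[-0.0045, 0.035, 0], 0, 0.02],
    [[-0.0045, 0.035, 0], 0, 0.02],
    [[-0.0045, 0.035, 0], 0, 0.02],
    [[-0.0045, 0.035, 0], 0, 0.02]
  ]
}}

```text
t: 28.5
tool_pos: [0.4724, 0.0167, 0.2442]
ee_rot: [[0.997, 0.082, -0.001], [0.082, -0.997, -0.0], [-0.001, -0.0, -1.0]]
contact_force: [1.2, -0.2, -1.1]
width: 0.0254
grasp_force: 30.0
```

Emit:
{"method": "step_arm", "body": {
  "commands": [
    [[-0.0045, 0.035, 0], 0, 0.02],
    [[-0.0045, 0.035, 0], 0, 0.02],
    [[-0.0045, 0.035, 0], 0, 0.02],
    [[-0.0045, 0.03, -0.02], 0, 0.02],
    [[0, 0.01, -0.03], 0, 0.02]
  ]
}}

```text
t: 29.0
tool_pos: [0.455, 0.1629, 0.1948]
ee_rot: [[0.996, 0.084, 0.002], [0.084, -0.996, 0.001], [0.002, -0.001, -1.0]]
contact_force: [0.9, -0.3, -1.4]
width: 0.0254
grasp_force: 30.0
```

Emit:
{"method": "step_arm", "body": {
  "commands": [
    [[0, 0, 0], 0, 0.02],
    [[0, 0, 0], 0, 0.02],
    [[0, 0, 0], 0, 0.02]
  ]
}}

```text
t: 29.3
tool_pos: [0.4554, 0.1602, 0.1961]
ee_rot: [[0.997, 0.082, 0.001], [0.082, -0.997, 0.0], [0.001, -0.0, -1.0]]
contact_force: [-0.0, -0.0, 0.4]
width: 0.0255
grasp_force: 30.0
```

```bash
python3 nose.py pics/p7.png
```

```text
29.35 [0.4553 0.1602 0.1961] 0.02550132415249955
pred nose [301.58985267 171.94929088]
261 111
```

Emit:
{"method": "step_arm", "body": {
  "commands": [
    [[-0.0015, -0.002, -0.025], 0, 0.02],
    [[0, 0, -0.025], 0, 0.02],
    [[0, 0, -0.01], 0, 0.02],
    [[0, 0, -0.006], 0, 0.02],
    [[0, 0, 0], 0, 0.02]
  ]
}}

```text
t: 29.9
tool_pos: [0.4533, 0.1588, 0.1291]
ee_rot: [[0.997, 0.082, 0.0], [0.082, -0.997, -0.0], [0.0, 0.0, -1.0]]
contact_force: [-1.2, 0.3, -0.6]
width: 0.0252
grasp_force: 30.0
```

Emit:
{"method": "step_arm", "body": {
  "commands": [
    [[0, 0, -0.006], 0, 0.02],
    [[0, 0, -0.006], 0, 0.02],
    [[0, 0, -0.006], 0, 0.02],
    [[0, 0, 0], 0, 0.02]
  ]
}}

```text
t: 30.3
tool_pos: [0.4527, 0.1589, 0.1101]
ee_rot: [[0.997, 0.083, -0.001], [0.083, -0.997, -0.0], [-0.001, 0.0, -1.0]]
contact_force: [0.1, -2.1, -1.7]
width: 0.0254
grasp_force: 30.0
```

Emit:
{"method": "step_arm", "body": {
  "commands": [
    [[0, 0, -0.006], 0, 0.02],
    [[0, 0, -0.005], 0, 0.02],
    [[0, 0, -0.003], 0, 0.02],
    [[0, 0, 0], 0, 0.02],
    [[0, 0, 0], 0, 0.02]
  ]
}}

```text
t: 30.8
tool_pos: [0.454, 0.1593, 0.0981]
ee_rot: [[0.997, 0.083, 0.003], [0.083, -0.997, 0.001], [0.003, -0.001, -1.0]]
contact_force: [-0.8, -2.6, 15.4]
width: 0.0255
grasp_force: 30.0
```

Emit:
{"method": "step_arm", "body": {
  "commands": [
    [[0, 0, 0], 0, 0.045],
    [[0, 0, 0], 0, 0.045],
    [[0, 0, 0], 0, 0.045],
    [[0, 0, 0], 0, 0.045],
    [[0, 0, 0.03], 0, 0.045]
  ]
}}

```text
t: 31.3
tool_pos: [0.4513, 0.1585, 0.1242]
ee_rot: [[0.997, 0.083, -0.006], [0.083, -0.997, -0.002], [-0.006, 0.001, -1.0]]
contact_force: [-0.1, -0.1, 0.0]
width: 0.0453
grasp_force: 0.0
```

Emit:
{"method": "step_arm", "body": {
  "commands": [
    [[0, 0, 0.035], 0, 0.045],
    [[0, -0.02, 0.04], 0, 0.045],
    [[0.002, -0.035, 0.002], 0, 0.045],
    [[0.002, -0.035, 0], 0, 0.045],
    [[0.002, -0.035, 0], 0, 0.045]
  ]
}}

```text
t: 31.8
tool_pos: [0.4589, 0.0328, 0.204]
ee_rot: [[0.997, 0.083, 0.0], [0.083, -0.997, 0.0], [0.0, -0.0, -1.0]]
contact_force: [0.2, 0.1, -0.3]
width: 0.045
grasp_force: 0.0
```

Emit:
{"method": "step_arm", "body": {
  "commands": [
    [[0.002, -0.035, 0], 0, 0.045],
    [[0.002, -0.035, 0], 0, 0.045],
    [[0.002, -0.035, 0], 0, 0.045],
    [[0.002, -0.035, 0], 0, 0.045],
    [[0.002, -0.035, 0], 0, 0.045]
  ]
}}

```text
t: 32.3
tool_pos: [0.4689, -0.1424, 0.2037]
ee_rot: [[0.997, 0.083, -0.0], [0.083, -0.997, 0.0], [-0.0, -0.0, -1.0]]
contact_force: [0.8, -0.3, -0.4]
width: 0.045
grasp_force: 0.0
```

Emit:
{"method": "step_arm", "body": {
  "commands": [
    [[0.002, -0.035, 0], 0, 0.045],
    [[0.002, -0.035, 0], 0, 0.045],
    [[0.002, -0.035, 0], 0, 0.045],
    [[0.002, -0.035, 0], 0, 0.045],
    [[0, -0.035, 0], 0, 0.045]
  ]
}}

```text
t: 32.8
tool_pos: [0.477, -0.3174, 0.2035]
ee_rot: [[0.997, 0.083, -0.0], [0.083, -0.997, 0.0], [-0.0, -0.0, -1.0]]
contact_force: [-0.0, 0.4, -0.3]
width: 0.0455
grasp_force: 0.0
```

Emit:
{"method": "step_arm", "body": {
  "commands": [
    [[0, -0.025, 0], 0, 0.045],
    [[0, 0, 0], 0, 0.045],
    [[0, 0, 0], 0, 0.045],
    [[0, 0, 0], 0, 0.045]
  ]
}}

```text
t: 33.2
tool_pos: [0.4772, -0.3401, 0.2038]
ee_rot: [[0.997, 0.083, -0.0], [0.083, -0.997, 0.0], [-0.0, -0.0, -1.0]]
contact_force: [-0.5, -0.0, -0.6]
width: 0.045
grasp_force: 0.0
```

Emit:
{"method": "step_arm", "body": {
  "commands": [
    [[0, -0.02, 0], 0, 0.045],
    [[0, -0.016, -0.02], 0, 0.045],
    [[0, 0, -0.02], 0, 0.045],
    [[0, 0, -0.02], 0, 0.045],
    [[0, 0, 0], 0, 0.045]
  ]
}}

```text
t: 33.7
tool_pos: [0.4765, -0.3754, 0.1415]
ee_rot: [[0.996, 0.084, -0.003], [0.084, -0.996, 0.003], [-0.003, -0.003, -1.0]]
contact_force: [-0.4, 0.1, 0.1]
width: 0.0449
grasp_force: 0.0
```

Emit:
{"method": "step_arm", "body": {
  "commands": [
    [[0, 0, -0.025], 0, 0.045],
    [[0, 0, -0.0185], 0, 0.045],
    [[0, 0, 0], 0, 0.045],
    [[0, 0, 0], 0, 0.045]
  ]
}}

```text
t: 34.1
tool_pos: [0.4776, -0.3769, 0.1018]
ee_rot: [[0.997, 0.083, 0.001], [0.083, -0.997, -0.001], [0.001, 0.001, -1.0]]
contact_force: [-0.2, 0.1, 0.3]
width: 0.0448
grasp_force: 0.0
```

Emit:
{"method": "step_arm", "body": {
  "commands": [
    [[0, 0, 0], 0, 0.02],
    [[0, 0, 0], 0, 0.02],
    [[0, 0, 0], 0, 0.02],
    [[0, 0, 0], 0, 0.02]
  ]
}}

```text
t: 34.5
tool_pos: [0.4773, -0.3771, 0.101]
ee_rot: [[0.997, 0.083, 0.001], [0.083, -0.997, -0.0], [0.001, 0.0, -1.0]]
contact_force: [0.4, 1.2, 4.5]
width: 0.0254
grasp_force: 30.0
```

Emit:
{"method": "step_arm", "body": {
  "commands": [
    [[0, 0, 0.025], 0, 0.02],
    [[0, 0, 0.035], 0, 0.02],
    [[0, 0, 0.04], 0, 0.02],
    [[0, 0.01, 0.04], 0, 0.02],
    [[0, 0.03, 0.005], 0, 0.02]
  ]
}}

```text
t: 35.0
tool_pos: [0.4777, -0.3388, 0.2502]
ee_rot: [[0.997, 0.081, 0.006], [0.081, -0.997, -0.005], [0.005, 0.005, -1.0]]
contact_force: [0.1, 0.9, -1.2]
width: 0.0253
grasp_force: 30.0
```

```bash
python3 - <<'E'
import meas
from h import *
print(state()['tool_pos'])
s,t=meas.holders([(.478,.282,-.19),(.478,.282,-.17)])
print(heads(t,(180,180,435,230)))
print('headpred c1',proj(t,[.454,.1585,.121]))
E
```

```text
[ 0.47771078 -0.33875202  0.25019092]
top [ 0.4756  0.2805 -0.1898] 0.068
top [ 0.4754  0.2805 -0.1938] 0.068
[([290.1, 200.8], [107, 18, 8, 7, 42]), ([317.2, 207.5], [134, 24, 8, 8, 48]), ([352.4, 208.6], [168, 25, 9, 8, 50]), ([257.1, 211.1], [74, 28, 8, 7, 44]), ([433.3, 227.5], [252, 45, 3, 5, 11])]
headpred c1 [[256.00409258 211.53533809]]
```

Emit:
{"method": "step_arm", "body": {
  "commands": [
    [[0, 0.035, 0], 0, 0.02],
    [[0, 0.035, 0], 0, 0.02],
    [[0, 0.035, 0], 0, 0.02],
    [[0, 0.035, 0], 0, 0.02],
    [[0, 0.035, 0], 0, 0.02]
  ]
}}

```text
t: 35.7
tool_pos: [0.4768, -0.1614, 0.2444]
ee_rot: [[0.997, 0.082, -0.001], [0.082, -0.997, 0.001], [-0.001, -0.001, -1.0]]
contact_force: [-0.1, 0.5, -0.5]
width: 0.0253
grasp_force: 30.0
```

Emit:
{"method": "step_arm", "body": {
  "commands": [
    [[0, 0.035, 0], 0, 0.02],
    [[-0.001, 0.035, 0], 0, 0.02],
    [[-0.001, 0.035, 0], 0, 0.02],
    [[-0.001, 0.035, 0], 0, 0.02],
    [[-0.001, 0.035, 0], 0, 0.02]
  ]
}}

```text
t: 36.2
tool_pos: [0.473, 0.0137, 0.2446]
ee_rot: [[0.997, 0.082, -0.001], [0.082, -0.997, -0.0], [-0.001, -0.0, -1.0]]
contact_force: [1.0, 0.6, -0.5]
width: 0.0254
grasp_force: 30.0
```

Emit:
{"method": "step_arm", "body": {
  "commands": [
    [[-0.001, 0.035, 0], 0, 0.02],
    [[-0.001, 0.035, 0], 0, 0.02],
    [[-0.001, 0.035, 0], 0, 0.02],
    [[-0.001, 0.035, 0], 0, 0.02],
    [[-0.001, 0.035, 0], 0, 0.02]
  ]
}}

```text
t: 36.7
tool_pos: [0.4682, 0.1888, 0.2445]
ee_rot: [[0.997, 0.082, -0.001], [0.082, -0.997, -0.001], [-0.001, 0.001, -1.0]]
contact_force: [0.6, 0.4, -0.1]
width: 0.0258
grasp_force: 30.0
```

Emit:
{"method": "step_arm", "body": {
  "commands": [
    [[0, 0.03, -0.02], 0, 0.02],
    [[0, 0.01, -0.03], 0, 0.02],
    [[0, 0, 0], 0, 0.02],
    [[0, 0, 0], 0, 0.02],
    [[0, 0, 0], 0, 0.02]
  ]
}}

```text
t: 37.2
tool_pos: [0.4689, 0.2272, 0.1966]
ee_rot: [[0.997, 0.082, 0.001], [0.082, -0.997, 0.0], [0.001, -0.0, -1.0]]
contact_force: [0.6, 0.4, -0.6]
width: 0.0251
grasp_force: 30.0
```

```bash
python3 nose.py pics/p8.png
```

```text
37.25 [0.4688 0.2273 0.1967] 0.025437591578251404
pred nose [303.91834331 160.8634434 ]
[302.8, 138.2, 4.3, 17.8] [(144, np.float64(303.0), 5), (146, np.float64(303.0), 5), (148, np.float64(303.0), 5), (150, np.float64(303.0), 5), (152, np.float64(303.0), 5), (154, np.float64(303.0), 3), (156, np.float64(303.0), 3), (158, np.float64(303.0), 3)]
 axis [302.7 141.1]
 axis [303.1 146.9]
 axis [303.4 152.6]
 axis [303.9 160.9]
263 100
```

Emit:
{"method": "step_arm", "body": {
  "commands": [
    [[-0.001, -0.002, -0.025], 0, 0.02],
    [[0, 0, -0.025], 0, 0.02],
    [[0, 0, -0.01], 0, 0.02],
    [[0, 0, -0.006], 0, 0.02],
    [[0, 0, 0], 0, 0.02]
  ]
}}

```text
t: 37.8
tool_pos: [0.4674, 0.2259, 0.1297]
ee_rot: [[0.997, 0.082, 0.0], [0.082, -0.997, 0.0], [0.0, -0.0, -1.0]]
contact_force: [0.1, -0.4, -1.6]
width: 0.0253
grasp_force: 30.0
```

Emit:
{"method": "step_arm", "body": {
  "commands": [
    [[0, 0, -0.006], 0, 0.02],
    [[0, 0, -0.006], 0, 0.02],
    [[0, 0, -0.006], 0, 0.02],
    [[0, 0, 0], 0, 0.02]
  ]
}}

```text
t: 38.2
tool_pos: [0.4668, 0.2259, 0.1106]
ee_rot: [[0.997, 0.083, -0.001], [0.083, -0.997, -0.0], [-0.001, 0.0, -1.0]]
contact_force: [-0.1, -0.7, -1.2]
width: 0.0254
grasp_force: 30.0
```

Emit:
{"method": "step_arm", "body": {
  "commands": [
    [[0, 0, -0.006], 0, 0.02],
    [[0, 0, -0.005], 0, 0.02],
    [[0, 0, -0.003], 0, 0.02],
    [[0, 0, 0], 0, 0.02],
    [[0, 0, 0], 0, 0.02]
  ]
}}

```text
t: 38.7
tool_pos: [0.4678, 0.2262, 0.0986]
ee_rot: [[0.997, 0.083, 0.002], [0.083, -0.997, 0.001], [0.002, -0.0, -1.0]]
contact_force: [-0.9, -2.7, 14.4]
width: 0.0252
grasp_force: 30.0
```

Emit:
{"method": "step_arm", "body": {
  "commands": [
    [[0, 0, 0], 0, 0.045],
    [[0, 0, 0], 0, 0.045],
    [[0, 0, 0], 0, 0.045],
    [[0, 0, 0], 0, 0.045],
    [[0, 0, 0.03], 0, 0.045]
  ]
}}

```text
t: 39.2
tool_pos: [0.4653, 0.2253, 0.1244]
ee_rot: [[0.997, 0.083, -0.006], [0.083, -0.997, -0.002], [-0.006, 0.002, -1.0]]
contact_force: [-0.1, 0.3, 0.8]
width: 0.0453
grasp_force: 0.0
```

Emit:
{"method": "step_arm", "body": {
  "commands": [
    [[0, 0, 0.035], 0, 0.045],
    [[0, -0.02, 0.04], 0, 0.045],
    [[-0.002, -0.036, 0.002], 0, 0.045],
    [[-0.002, -0.036, 0], 0, 0.045],
    [[-0.002, -0.036, 0], 0, 0.045]
  ]
}}

```text
t: 39.7
tool_pos: [0.4607, 0.0968, 0.2044]
ee_rot: [[0.997, 0.083, 0.0], [0.083, -0.997, 0.0], [0.0, -0.0, -1.0]]
contact_force: [1.1, 0.6, -0.5]
width: 0.0449
grasp_force: 0.0
```

Emit:
{"method": "step_arm", "body": {
  "commands": [
    [[-0.002, -0.036, 0], 0, 0.045],
    [[-0.002, -0.036, 0], 0, 0.045],
    [[-0.002, -0.036, 0], 0, 0.045],
    [[-0.002, -0.036, 0], 0, 0.045],
    [[-0.002, -0.036, 0], 0, 0.045]
  ]
}}

```text
t: 40.2
tool_pos: [0.4507, -0.0834, 0.2043]
ee_rot: [[0.997, 0.083, 0.0], [0.083, -0.997, 0.0], [0.0, -0.0, -1.0]]
contact_force: [-0.0, 1.0, -0.7]
width: 0.045
grasp_force: 0.0
```

Emit:
{"method": "step_arm", "body": {
  "commands": [
    [[-0.002, -0.036, 0], 0, 0.045],
    [[-0.002, -0.036, 0], 0, 0.045],
    [[-0.002, -0.036, 0], 0, 0.045],
    [[-0.002, -0.036, 0], 0, 0.045],
    [[-0.002, -0.036, 0], 0, 0.045]
  ]
}}

```text
t: 40.7
tool_pos: [0.4407, -0.2635, 0.2042]
ee_rot: [[0.997, 0.083, -0.0], [0.083, -0.997, 0.0], [-0.0, -0.0, -1.0]]
contact_force: [0.0, -0.2, 0.4]
width: 0.045
grasp_force: 0.0
```

Emit:
{"method": "step_arm", "body": {
  "commands": [
    [[-0.002, -0.036, 0], 0, 0.045],
    [[-0.002, -0.036, 0], 0, 0.045],
    [[0, -0.036, 0], 0, 0.045],
    [[0, -0.01, 0], 0, 0.045],
    [[0, 0, 0], 0, 0.045]
  ]
}}

```text
t: 41.2
tool_pos: [0.4367, -0.3806, 0.2036]
ee_rot: [[0.997, 0.081, -0.001], [0.081, -0.997, 0.001], [-0.001, -0.001, -1.0]]
contact_force: [0.4, 0.7, -0.6]
width: 0.0449
grasp_force: 0.0
```

Emit:
{"method": "step_arm", "body": {
  "commands": [
    [[0, 0, 0], 0, 0.045],
    [[0, 0, 0], 0, 0.045]
  ]
}}

```text
t: 41.4
tool_pos: [0.4374, -0.3788, 0.2045]
ee_rot: [[0.996, 0.084, 0.0], [0.084, -0.996, 0.0], [0.0, -0.0, -1.0]]
contact_force: [-0.1, 0.2, 0.1]
width: 0.045
grasp_force: 0.0
```

Emit:
{"method": "step_arm", "body": {
  "commands": [
    [[-0.005, -0.001, -0.02], 0, 0.045],
    [[0, 0, -0.02], 0, 0.045],
    [[0, 0, -0.02], 0, 0.045],
    [[0, 0, -0.025], 0, 0.045],
    [[0, 0, -0.0185], 0, 0.045]
  ]
}}

```text
t: 41.9
tool_pos: [0.4322, -0.3798, 0.0998]
ee_rot: [[0.996, 0.084, -0.0], [0.084, -0.996, 0.0], [-0.0, -0.0, -1.0]]
contact_force: [0.2, -0.1, 0.8]
width: 0.0452
grasp_force: 0.0
```

Emit:
{"method": "step_arm", "body": {
  "commands": [
    [[0, 0, 0], 0, 0.045],
    [[0, 0, 0], 0, 0.02],
    [[0, 0, 0], 0, 0.02],
    [[0, 0, 0], 0, 0.02],
    [[0, 0, 0], 0, 0.02]
  ]
}}

```text
t: 42.4
tool_pos: [0.4324, -0.3813, 0.1019]
ee_rot: [[0.997, 0.083, 0.001], [0.083, -0.997, -0.001], [0.001, 0.001, -1.0]]
contact_force: [-0.4, 0.6, 4.9]
width: 0.0255
grasp_force: 30.0
```

Emit:
{"method": "step_arm", "body": {
  "commands": [
    [[0, 0, 0.025], 0, 0.02],
    [[0, 0, 0.035], 0, 0.02],
    [[0, 0, 0.04], 0, 0.02],
    [[0, 0.01, 0.04], 0, 0.02],
    [[0, 0.03, 0.005], 0, 0.02]
  ]
}}

```text
t: 42.9
tool_pos: [0.4328, -0.3427, 0.2507]
ee_rot: [[0.997, 0.081, 0.005], [0.081, -0.997, -0.005], [0.005, 0.006, -1.0]]
contact_force: [1.0, 0.3, -0.3]
width: 0.025
grasp_force: 30.0
```

```bash
python3 - <<'E'
import meas
from h import *
print(state()['tool_pos'])
s,t=meas.holders([(.478,.282,-.19)])
print(heads(t,(180,180,435,230)))
print('headpred b0',proj(t,[.4675,.2255,.121]))
E
```

```text
[ 0.43275213 -0.34269502  0.2507462 ]
top [ 0.475   0.282  -0.2156] 0.182
[([290.2, 200.6], [107, 17, 8, 8, 42]), ([317.1, 207.6], [134, 24, 8, 8, 49]), ([352.4, 208.5], [169, 25, 8, 8, 50]), ([234.7, 208.9], [51, 26, 8, 7, 43]), ([257.0, 211.0], [74, 28, 7, 7, 43])]
headpred b0 [[235.16783234 207.7177233 ]]
```

Emit:
{"method": "step_arm", "body": {
  "commands": [
    [[0.003, 0.036, 0], 0, 0.02],
    [[0.003, 0.036, 0], 0, 0.02],
    [[0.003, 0.036, 0], 0, 0.02],
    [[0.003, 0.036, 0], 0, 0.02],
    [[0.003, 0.036, 0], 0, 0.02]
  ]
}}

```text
t: 43.6
tool_pos: [0.4469, -0.1603, 0.2452]
ee_rot: [[0.997, 0.082, -0.001], [0.082, -0.997, 0.0], [-0.001, -0.0, -1.0]]
contact_force: [-0.7, 0.5, -0.4]
width: 0.0256
grasp_force: 30.0
```

Emit:
{"method": "step_arm", "body": {
  "commands": [
    [[0.003, 0.036, 0], 0, 0.02],
    [[0.003, 0.036, 0], 0, 0.02],
    [[0.003, 0.036, 0], 0, 0.02],
    [[0.003, 0.036, 0], 0, 0.02],
    [[0.003, 0.036, 0], 0, 0.02]
  ]
}}

```text
t: 44.1
tool_pos: [0.4622, 0.0199, 0.2453]
ee_rot: [[0.997, 0.082, -0.001], [0.082, -0.997, -0.0], [-0.001, -0.0, -1.0]]
contact_force: [0.3, -0.5, -1.7]
width: 0.0256
grasp_force: 30.0
```

Emit:
{"method": "step_arm", "body": {
  "commands": [
    [[0.003, 0.036, 0], 0, 0.02],
    [[0.003, 0.036, 0], 0, 0.02],
    [[0.003, 0.036, 0], 0, 0.02],
    [[0.003, 0.036, 0], 0, 0.02],
    [[0.003, 0.036, 0], 0, 0.02]
  ]
}}

```text
t: 44.6
tool_pos: [0.4774, 0.2, 0.2451]
ee_rot: [[0.997, 0.082, -0.001], [0.082, -0.997, -0.001], [-0.001, 0.0, -1.0]]
contact_force: [0.8, -0.8, -0.7]
width: 0.0253
grasp_force: 30.0
```

Emit:
{"method": "step_arm", "body": {
  "commands": [
    [[0.003, 0.036, 0], 0, 0.02],
    [[0.003, 0.036, 0], 0, 0.02],
    [[0.003, 0.036, 0], 0, 0.02],
    [[0.002, 0.025, -0.02], 0, 0.02],
    [[0, 0.005, -0.03], 0, 0.02]
  ]
}}

```text
t: 45.1
tool_pos: [0.4888, 0.3391, 0.1951]
ee_rot: [[0.996, 0.084, 0.001], [0.084, -0.996, 0.001], [0.001, -0.001, -1.0]]
contact_force: [-0.0, 0.2, -0.4]
width: 0.0259
grasp_force: 30.0
```

Emit:
{"method": "step_arm", "body": {
  "commands": [
    [[0, 0, 0], 0, 0.02],
    [[0, 0, 0], 0, 0.02],
    [[0, 0, 0], 0, 0.02],
    [[0, 0, 0], 0, 0.02]
  ]
}}

```text
t: 45.5
tool_pos: [0.4887, 0.3366, 0.1974]
ee_rot: [[0.997, 0.082, 0.002], [0.082, -0.997, 0.001], [0.002, -0.001, -1.0]]
contact_force: [-0.7, -0.2, -1.3]
width: 0.0252
grasp_force: 30.0
```

```bash
python3 nose.py pics/p9.png
```

```text
45.55 [0.4886 0.3367 0.1971] 0.02522038675654352
pred nose [306.63501955 145.05951613]
[298.5, 114.5, 12.6, 30.1] [(131, np.float64(305.5), 4), (133, np.float64(306.0), 5), (135, np.float64(306.0), 5), (137, np.float64(306.0), 5), (139, np.float64(306.0), 5), (141, np.float64(306.0), 5), (143, np.float64(306.0), 5), (145, np.float64(306.5), 2)]
 axis [305.6 126.3]
 axis [305.9 131.7]
 axis [306.2 137.1]
 axis [306.6 145.1]
266 85
```

Emit:
{"method": "step_arm", "body": {
  "commands": [
    [[0, -0.001, -0.025], 0, 0.02],
    [[0, 0, -0.025], 0, 0.02],
    [[0, 0, -0.01], 0, 0.02],
    [[0, 0, -0.006], 0, 0.02],
    [[0, 0, 0], 0, 0.02]
  ]
}}

```text
t: 46.1
tool_pos: [0.4883, 0.336, 0.1301]
ee_rot: [[0.997, 0.083, 0.0], [0.083, -0.997, 0.0], [0.0, -0.0, -1.0]]
contact_force: [0.6, 0.2, -0.5]
width: 0.0254
grasp_force: 30.0
```

Emit:
{"method": "step_arm", "body": {
  "commands": [
    [[0, 0, -0.006], 0, 0.02],
    [[0, 0, -0.006], 0, 0.02],
    [[0, 0, -0.006], 0, 0.02],
    [[0, 0, 0], 0, 0.02]
  ]
}}

```text
t: 46.5
tool_pos: [0.4879, 0.3359, 0.111]
ee_rot: [[0.997, 0.083, -0.001], [0.083, -0.997, -0.0], [-0.001, 0.0, -1.0]]
contact_force: [1.2, -0.3, -1.4]
width: 0.0251
grasp_force: 30.0
```

Emit:
{"method": "step_arm", "body": {
  "commands": [
    [[0, 0, -0.006], 0, 0.02],
    [[0, 0, -0.004], 0, 0.02],
    [[0, 0, -0.003], 0, 0.02],
    [[0, 0, 0], 0, 0.02],
    [[0, 0, 0], 0, 0.02]
  ]
}}

```text
t: 47.0
tool_pos: [0.4885, 0.3362, 0.0997]
ee_rot: [[0.997, 0.083, 0.001], [0.083, -0.997, 0.001], [0.001, -0.001, -1.0]]
contact_force: [-0.6, -1.7, 9.1]
width: 0.0254
grasp_force: 30.0
```

Emit:
{"method": "step_arm", "body": {
  "commands": [
    [[0, 0, 0], 0, 0.045],
    [[0, 0, 0], 0, 0.045],
    [[0, 0, 0], 0, 0.045],
    [[0, 0, 0.02], 0, 0.045],
    [[0, 0, 0.03], 0, 0.045]
  ]
}}

```text
t: 47.5
tool_pos: [0.4872, 0.3356, 0.1476]
ee_rot: [[0.997, 0.083, -0.003], [0.083, -0.997, -0.002], [-0.004, 0.002, -1.0]]
contact_force: [-0.7, -0.8, -0.3]
width: 0.0449
grasp_force: 0.0
```

Emit:
{"method": "step_arm", "body": {
  "commands": [
    [[0, 0, 0.035], 0, 0.05],
    [[-0.002, -0.01, 0.03], 0.14, 0.05],
    [[-0.002, -0.01, 0], 0.145, 0.05],
    [[-0.002, -0.01, 0], 0.145, 0.05],
    [[-0.002, -0.01, 0], 0.145, 0.05]
  ]
}}

```text
t: 48.0
tool_pos: [0.4798, 0.2957, 0.2137]
ee_rot: [[0.788, 0.616, -0.0], [0.616, -0.788, 0.0], [-0.0, -0.0, -1.0]]
contact_force: [-0.4, 0.8, -0.1]
width: 0.0499
grasp_force: 0.0
```

Emit:
{"method": "step_arm", "body": {
  "commands": [
    [[-0.002, -0.01, 0], 0.145, 0.05],
    [[-0.001, -0.005, 0], 0.145, 0.05],
    [[0, 0, 0], 0.145, 0.05],
    [[0, 0, 0], 0.145, 0.05],
    [[0, 0, 0], 0.145, 0.05]
  ]
}}

```text
t: 48.5
tool_pos: [0.477, 0.281, 0.2137]
ee_rot: [[0.181, 0.983, -0.0], [0.983, -0.181, 0.0], [-0.0, -0.0, -1.0]]
contact_force: [0.2, -1.3, 1.2]
width: 0.0505
grasp_force: 0.0
```

Emit:
{"method": "step_arm", "body": {
  "commands": [
    [[0, 0, 0], 0, 0.05],
    [[0, 0, 0], 0, 0.05],
    [[0, 0, 0], 0, 0.05]
  ]
}}

```text
t: 48.8
tool_pos: [0.477, 0.281, 0.2138]
ee_rot: [[0.19, 0.982, -0.0], [0.982, -0.19, -0.0], [-0.0, -0.0, -1.0]]
contact_force: [-0.0, -0.1, -0.4]
width: 0.05
grasp_force: 0.0
```

Emit:
{"method": "step_arm", "body": {
  "commands": [
    [[0, 0, -0.03], 0, 0.05],
    [[0, 0, -0.035], 0, 0.05],
    [[0, 0, -0.035], 0, 0.05],
    [[0, 0, -0.025], 0, 0.05],
    [[0, 0, -0.0145], 0, 0.05]
  ],
  "force": 50
}}

```text
t: 49.3
tool_pos: [0.4763, 0.2806, 0.0723]
ee_rot: [[0.189, 0.982, -0.002], [0.982, -0.189, -0.001], [-0.002, -0.002, -1.0]]
contact_force: [0.4, 0.6, 0.8]
width: 0.0499
grasp_force: 0.0
```

Emit:
{"method": "step_arm", "body": {
  "commands": [
    [[0, 0, 0], 0, 0.05],
    [[0, 0, 0], 0, 0.0],
    [[0, 0, 0], 0, 0.0],
    [[0, 0, 0], 0, 0.0],
    [[0, 0, 0], 0, 0.0]
  ]
}}

```text
t: 49.8
tool_pos: [0.4773, 0.2811, 0.0751]
ee_rot: [[0.187, 0.982, 0.001], [0.982, -0.187, 0.001], [0.001, 0.001, -1.0]]
contact_force: [-0.0, -1.0, -0.6]
width: 0.0213
grasp_force: 0.0
```

Emit:
{"method": "step_arm", "body": {
  "commands": [
    [[0, 0, 0], 0, 0.0],
    [[0, 0, 0], 0, 0.0],
    [[0, 0, 0], 0, 0.0],
    [[0, 0, 0.003], 0, 0.0],
    [[0, 0, 0.005], 0, 0.0]
  ]
}}

```text
t: 50.3
tool_pos: [0.4765, 0.2807, 0.0818]
ee_rot: [[0.187, 0.982, -0.002], [0.982, -0.187, -0.001], [-0.001, -0.002, -1.0]]
contact_force: [-0.2, 0.0, -6.2]
width: 0.0075
grasp_force: 50.0
```

Emit:
{"method": "step_arm", "body": {
  "commands": [
    [[0, 0, 0.02], 0, 0.0],
    [[0, 0, 0.03], 0, 0.0],
    [[0, 0, 0.03], 0, 0.0],
    [[0, 0, 0.03], 0, 0.0],
    [[0, 0, 0.03], 0, 0.0]
  ]
}}

```text
t: 50.8
tool_pos: [0.4767, 0.2808, 0.2236]
ee_rot: [[0.187, 0.982, -0.001], [0.982, -0.187, -0.0], [-0.0, -0.001, -1.0]]
contact_force: [-0.6, -0.3, -4.9]
width: 0.0072
grasp_force: 50.0
```

Emit:
{"method": "step_arm", "body": {
  "commands": [
    [[0, 0, 0.02], 0, 0.0],
    [[0.01, -0.02, 0], 0.05, 0.0],
    [[0.015, -0.025, 0], 0.05, 0.0],
    [[0.015, -0.025, 0], 0.045, 0.0],
    [[0.015, -0.025, 0], 0, 0.0]
  ]
}}

```text
t: 51.3
tool_pos: [0.5322, 0.185, 0.2423]
ee_rot: [[0.041, 0.999, -0.001], [0.999, -0.041, -0.0], [-0.0, -0.001, -1.0]]
contact_force: [0.8, -0.2, -5.1]
width: 0.0073
grasp_force: 50.0
```

Emit:
{"method": "step_arm", "body": {
  "commands": [
    [[0.01, -0.015, 0], 0, 0.0],
    [[0.01, 0, 0], 0, 0.0],
    [[0, 0, 0], 0, 0.0],
    [[0, 0, 0], 0, 0.0],
    [[0, 0, 0], 0, 0.0]
  ]
}}

```text
t: 51.8
tool_pos: [0.5515, 0.1717, 0.2423]
ee_rot: [[0.042, 0.999, -0.0], [0.999, -0.042, -0.0], [-0.0, -0.0, -1.0]]
contact_force: [-0.2, 0.4, -5.3]
width: 0.0076
grasp_force: 50.0
```

```bash
python3 - <<'E'
from h import *
s,t=camera('side'),camera('top');st=state();P=st['tool_pos'];print(st['t'],P,st['width'])
sv=np.array([.638,.165,.194]);print(proj(s,sv),proj(t,sv),'handle',proj(s,P-[0,0,.0085]))
for n,q in(('side','hook_1'),('top','hook_1')):
    c=s if n=='side' else t;print(n,[(round(d['score'],2),np.round(d['centre'],1).tolist()) for d in landmark_of(c,q)])
print([(round(d['score'],2),np.round(d['centre'],1).tolist()) for d in landmark_of(s,'holder_a_handle')])
a=cv2.resize(s['img'][70:190,290:440,::-1],None,fx=4,fy=4,interpolation=cv2.INTER_CUBIC)
cv2.imwrite('pics/k1.png',a)
E
```

```text
51.9 [0.55166182 0.17156698 0.24240304] 0.007496845640125951
[[360.60763371 140.37466074]] [[251.56783428 149.80227237]] handle [[331.67391936 129.27113839]]
side [(0.93, [210.5, 388.8]), (0.93, [168.9, 377.1]), (0.73, [135.5, 361.3]), (0.47, [139.9, 327.7])]
top [(0.97, [149.5, 250.9]), (0.94, [150.8, 307.9]), (0.84, [152.1, 366.5]), (0.68, [209.5, 273.9]), (0.27, [212.8, 353.5])]
[(0.87, [191.0, 306.7]), (0.74, [256.1, 316.0]), (0.56, [236.9, 315.7])]
```

View pics/k1.png

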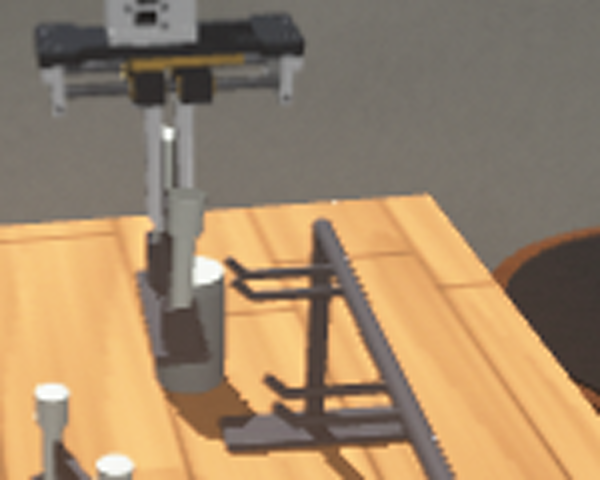

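The holder hangs level in the gripper at crop (180,300), with both plugs in. Hook 3's tips are at crop (232,265) and (238,287). I'll check them against the rack model.

```bash
python3 - <<'E'
from h import *
s,t=camera('side'),camera('top')
obs=[[-.018,(238,287)],[.018,(232,265)]]
for sx,sy in((.638,.166),(.638,.170),(.638,.176)):
    a=-.043;R=np.array([[np.cos(a),-np.sin(a)],[np.sin(a),np.cos(a)]])
    print(sx,sy,[(np.round(proj(s,np.r_[R@[-.044,w]+[sx,sy],.205])[0],1).tolist(),[290+u[0]/4,70+u[1]/4]) for w,u in obs])
# average landmark over views
for k in range(3):
    s=camera('side');t=camera('top')
    print([np.round(d['centre'],1).tolist() for d in landmark_of(s,'hook_1')],[np.round(d['centre'],1).tolist() for d in landmark_of(t,'hook_1')][:3])
g=cv2.cvtColor(t['img'],cv2.COLOR_RGB2GRAY)
for r in(146,152,156): print(r,g[r,235:270].tolist())
E
```

```text
0.638 0.166 [([346.9, 140.4], [349.5, 141.75]), ([345.2, 135.1], [348.0, 136.25])]
0.638 0.17 [([346.7, 139.8], [349.5, 141.75]), ([344.9, 134.6], [348.0, 136.25])]
0.638 0.176 [([346.3, 138.9], [349.5, 141.75]), ([344.6, 133.7], [348.0, 136.25])]
[[211.3, 390.4], [167.3, 377.4], [139.7, 361.5]] [[151.6, 250.8], [152.1, 364.6], [149.4, 305.7]]
[[165.9, 374.9], [210.1, 387.6]] [[153.6, 367.1], [151.0, 306.0], [151.4, 252.5]]
[[208.9, 386.0], [137.4, 362.4], [166.7, 378.0], [138.4, 326.8]] [[154.5, 367.6], [151.4, 253.7], [150.5, 304.2]]
146 [97, 97, 96, 96, 95, 95, 94, 92, 93, 91, 89, 85, 86, 92, 99, 100, 100, 97, 87, 73, 63, 68, 84, 97, 101, 101, 102, 99, 94, 86, 85, 85, 84, 82, 81]
152 [87, 86, 85, 84, 84, 83, 82, 81, 81, 80, 78, 78, 76, 82, 93, 100, 100, 101, 99, 94, 83, 74, 85, 105, 121, 128, 130, 131, 131, 132, 133, 133, 134, 133, 133]
156 [76, 75, 75, 73, 73, 72, 71, 71, 70, 70, 66, 65, 65, 65, 74, 90, 98, 101, 101, 98, 93, 85, 90, 112, 131, 136, 137, 137, 138, 138, 138, 139, 140, 140, 141]
```

Emit:
{"method": "step_arm", "body": {
  "commands": [
    [[0.025, -0.0015, 0], 0, 0.0],
    [[0.025, -0.0015, 0], 0, 0.0],
    [[0.025, -0.0015, 0], 0, 0.0],
    [[0.014, -0.001, 0], 0, 0.0],
    [[0, 0, 0], 0, 0.0]
  ]
}}

```text
t: 53.25
tool_pos: [0.6421, 0.1651, 0.2413]
ee_rot: [[0.044, 0.999, -0.001], [0.999, -0.044, -0.0], [-0.0, -0.001, -1.0]]
contact_force: [0.2, 0.1, -5.5]
width: 0.0076
grasp_force: 50.0
```

Emit:
{"method": "step_arm", "body": {
  "commands": [
    [[0, 0, 0], 0, 0.0],
    [[0, 0, -0.015], 0, 0.0],
    [[0, 0, -0.015], 0, 0.0],
    [[0, 0, -0.005], 0, 0.0],
    [[0, 0, 0], 0, 0.0]
  ]
}}

```text
t: 53.75
tool_pos: [0.6405, 0.1656, 0.2071]
ee_rot: [[0.043, 0.999, -0.001], [0.999, -0.043, -0.0], [-0.0, -0.001, -1.0]]
contact_force: [-0.3, -0.3, -5.0]
width: 0.0078
grasp_force: 50.0
```

Emit:
{"method": "step_arm", "body": {
  "commands": [
    [[0, 0, 0], 0, 0.0],
    [[0, 0, 0], 0, 0.0]
  ]
}}

```text
t: 53.95
tool_pos: [0.6412, 0.1656, 0.2084]
ee_rot: [[0.043, 0.999, 0.001], [0.999, -0.043, 0.0], [0.0, 0.001, -1.0]]
contact_force: [-0.3, 0.0, -5.7]
width: 0.0073
grasp_force: 50.0
```

Not yet touching at 0.208; the seat is expected at about 0.2025.

Emit:
{"method": "step_arm", "body": {
  "commands": [
    [[0, 0, -0.003], 0, 0.0],
    [[0, 0, -0.003], 0, 0.0],
    [[0, 0, 0], 0, 0.0],
    [[0, 0, 0], 0, 0.0]
  ]
}}

```text
t: 54.35
tool_pos: [0.6412, 0.1655, 0.2022]
ee_rot: [[0.043, 0.999, 0.001], [0.999, -0.043, 0.0], [0.0, 0.001, -1.0]]
contact_force: [-2.1, -0.7, 3.6]
width: 0.0074
grasp_force: 50.0
```

```bash
python3 - <<'E'
from h import *
s=camera('side');st=state();print(st['t'],st['tool_pos'],st['contact_force'])
cv2.imwrite('pics/k2.png',cv2.resize(s['img'][80:190,310:430,::-1],None,fx=5,fy=5,interpolation=cv2.INTER_CUBIC))
E
```

```text
54.4 [0.6412447  0.16551955 0.20221498] [-2.63975353 -1.43703584  5.18846713]
```

View pics/k2.png

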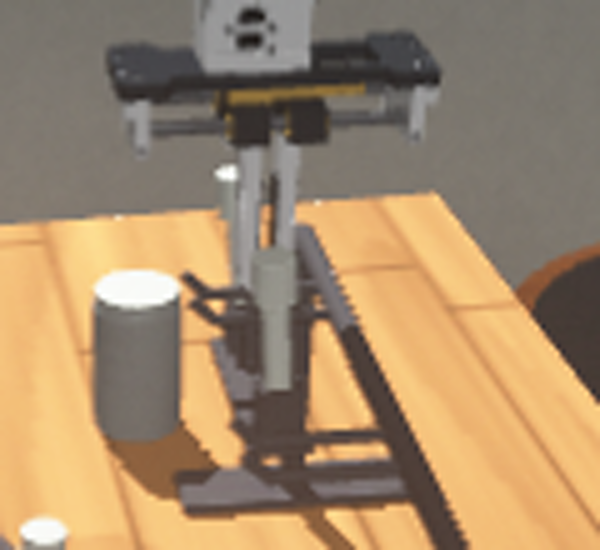

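The handle touches both prongs at the expected height, and the prongs show below the handle at crop (200,290). Releasing, then going to holder c.

Emit:
{"method": "step_arm", "body": {
  "commands": [
    [[0, 0, 0], 0, 0.02],
    [[0, 0, 0], 0, 0.04],
    [[0, 0, 0], 0, 0.05],
    [[0, 0, 0], 0, 0.05],
    [[0, 0, 0.015], 0, 0.05]
  ]
}}

```text
t: 54.9
tool_pos: [0.6404, 0.1653, 0.2148]
ee_rot: [[0.043, 0.999, -0.004], [0.999, -0.043, -0.001], [-0.001, -0.004, -1.0]]
contact_force: [-0.0, -0.4, -0.4]
width: 0.0442
grasp_force: 0.0
```

Emit:
{"method": "step_arm", "body": {
  "commands": [
    [[0, 0, 0.025], 0, 0.05],
    [[0, 0, 0.03], 0, 0.05],
    [[-0.025, 0, 0], 0, 0.05],
    [[-0.03, -0.01, 0], 0.08, 0.05],
    [[-0.03, -0.015, 0], 0.12, 0.05]
  ]
}}

```text
t: 55.4
tool_pos: [0.555, 0.1406, 0.2723]
ee_rot: [[-0.16, 0.987, 0.001], [0.987, 0.16, 0.0], [0.0, 0.001, -1.0]]
contact_force: [0.3, -0.2, 0.5]
width: 0.05
grasp_force: 0.0
```

Emit:
{"method": "step_arm", "body": {
  "commands": [
    [[-0.03, -0.015, 0], 0.124, 0.05],
    [[-0.03, -0.015, 0], 0, 0.05],
    [[-0.026, -0.006, 0], 0, 0.05],
    [[0, 0, 0], 0, 0.05],
    [[0, 0, 0], 0, 0.05]
  ]
}}

```text
t: 55.9
tool_pos: [0.4704, 0.1045, 0.2727]
ee_rot: [[-0.277, 0.961, 0.002], [0.961, 0.277, 0.0], [-0.0, 0.002, -1.0]]
contact_force: [-0.7, 0.3, -0.3]
width: 0.0498
grasp_force: 0.0
```

Emit:
{"method": "step_arm", "body": {
  "commands": [
    [[0, 0, 0], 0, 0.05],
    [[0, 0, 0], 0, 0.05]
  ]
}}

```text
t: 56.1
tool_pos: [0.4706, 0.1047, 0.2712]
ee_rot: [[-0.277, 0.961, -0.0], [0.961, 0.277, -0.0], [0.0, -0.0, -1.0]]
contact_force: [-0.1, 0.2, 0.4]
width: 0.0497
grasp_force: 0.0
```

```bash
python3 - <<'E'
from h import *
s=camera('side');t=camera('top');st=state();print(st['t'],st['tool_pos'])
print('top heads',[h[0] for h in heads(t,(180,130,435,230))],'pred c',proj(t,[.4852,.05,.121]),proj(t,[.4537,.159,.121]))
print('side',[h for h in heads(s,(290,95,400,230))],'pred b',proj(s,[.6387,.1097,.252]),proj(s,[.6435,.2215,.252]),proj(t,[.6387,.1097,.249]),proj(t,[.6435,.2215,.249]))
print([(round(d['score'],2),np.round(d['rect']).tolist()) for d in trace(s,'holder_a')])
E
```

```text
56.2 [0.47042122 0.10461259 0.27105097]
top heads [[228.1, 145.4], [268.4, 146.5], [191.6, 170.6], [252.9, 197.4], [290.2, 200.4], [317.2, 209.9], [432.5, 224.6]] pred c [[289.68438798 201.57384003]] [[255.84738797 211.62925324]]
side [([357.1, 114.3], [63, 18, 9, 4, 29]), ([364.1, 131.0], [70, 34, 9, 5, 34]), ([336.8, 137.4], [39, 39, 17, 8, 106]), ([302.5, 167.9], [9, 71, 8, 5, 34]), ([301.0, 182.5], [11, 83, 1, 10, 10]), ([318.3, 186.0], [24, 89, 9, 5, 38]), ([316.9, 203.2], [25, 107, 4, 4, 12]), ([310.7, 205.3], [19, 108, 6, 5, 16]), ([313.1, 211.8], [22, 114, 3, 7, 12])] pred b [[365.92444518 130.09294352]] [[358.95977922 114.76089941]] [[267.49160155 143.78469889]] [[230.3575333  142.63012208]]
[(0.92, [296.0, 185.0, 29.0, 36.0]), (0.9, [309.0, 223.0, 17.0, 52.0]), (0.57, [354.0, 145.0, 17.0, 29.0])]
```

Emit:
{"method": "step_arm", "body": {
  "commands": [
    [[-0.015, 0.04, 0], 0, 0.05],
    [[-0.015, 0.04, 0], 0, 0.05],
    [[-0.015, 0.04, 0], 0, 0.05],
    [[-0.015, 0.04, 0], 0, 0.05],
    [[-0.015, 0.04, 0], 0, 0.05]
  ]
}}

```text
t: 56.75
tool_pos: [0.3943, 0.3061, 0.2713]
ee_rot: [[-0.277, 0.961, -0.0], [0.961, 0.277, -0.0], [-0.0, -0.0, -1.0]]
contact_force: [0.1, 0.0, -0.9]
width: 0.0503
grasp_force: 0.0
```

```bash
cat > m2.py <<'E'
import meas
from h import *
print(state()['t'],state()['tool_pos'])
s,t=meas.holders([(.4645,-.101,-.05),(.4695,.1045,.28)])
print('top heads',[h[0] for h in heads(t,(180,130,435,230))],'pred c',proj(t,[.4852,.05,.121]),proj(t,[.4537,.159,.121]))
print('side',[h for h in heads(s,(290,150,400,240))],'pred c',proj(s,[.4852,.05,.124]),proj(s,[.4537,.159,.124]))
a=cv2.resize(s['img'][100:290,270:430,::-1],None,fx=3,fy=3,interpolation=cv2.INTER_CUBIC)
b=cv2.resize(t['img'][130:230,190:370,::-1],None,fx=2.2,fy=2.2,interpolation=cv2.INTER_CUBIC)
b=b[:, :800-a.shape[1]];b=cv2.copyMakeBorder(b,0,a.shape[0]-b.shape[0],0,0,cv2.BORDER_CONSTANT)
import sys;cv2.imwrite(sys.argv[1],np.hstack([a,b])[:, :800])
E
python3 m2.py pics/k3.png
```

```text
56.75 [0.39428821 0.30610419 0.27130962]
top [ 0.4605 -0.1015 -0.0193] 0.195
side [ 0.4651 -0.1014 -0.0678] 1.208
both [ 0.4624 -0.101  -0.0343] 1.54
top [0.4652 0.1054 0.3048] 0.214
side [ 0.5055  0.2067 -0.11  ] 1.77
both [ 0.4896  0.1328 -0.201 ] 3.796
top heads [[228.3, 145.5], [268.4, 146.5], [191.6, 170.6], [289.8, 200.1], [352.4, 208.5], [431.8, 225.1]] pred c [[289.68438798 201.57384003]] [[255.84738797 211.62925324]]
side [([300.3, 168.4], [9, 17, 4, 4, 10]), ([318.9, 185.9], [26, 34, 7, 5, 32]), ([316.7, 232.9], [21, 80, 12, 7, 66])] pred c [[315.34140734 185.25604047]] [[300.74672043 166.97133549]]
```

View pics/k3.png

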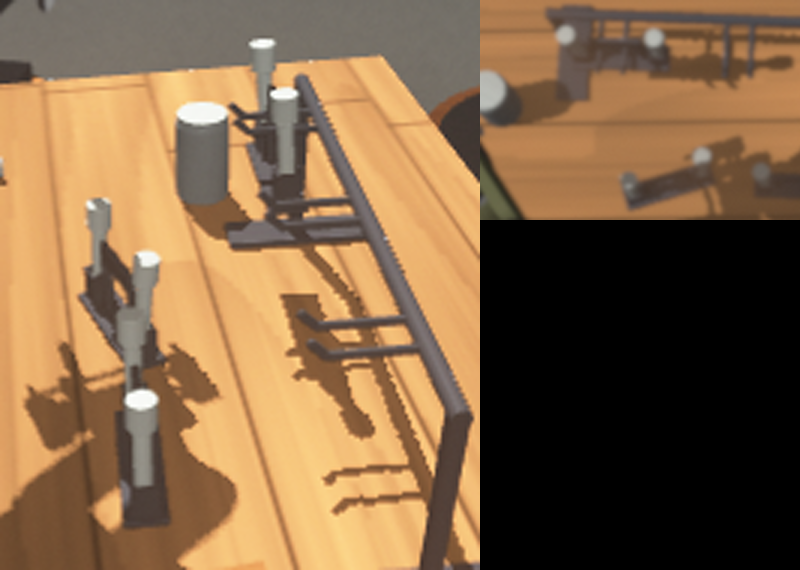

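Holder b hangs upright on hook 3 at crop (275,140). Holder c is still in place with both plugs at crop (97,205) and (147,260), and a has its two at (130,320) and (141,400). The earlier differences came from shadow and occlusion. Now I pick c.

Emit:
{"method": "step_arm", "body": {
  "commands": [
    [[0.015, -0.04, 0], 0, 0.05],
    [[0.015, -0.04, 0], 0, 0.05],
    [[0.015, -0.04, 0], 0, 0.05],
    [[0.015, -0.04, 0], 0, 0.05],
    [[0.015, -0.04, 0], 0, 0.05]
  ]
}}

```text
t: 57.45
tool_pos: [0.4705, 0.1014, 0.2715]
ee_rot: [[-0.276, 0.961, 0.0], [0.961, 0.276, -0.0], [-0.0, 0.0, -1.0]]
contact_force: [0.2, 0.7, 0.7]
width: 0.0497
grasp_force: 0.0
```

Emit:
{"method": "step_arm", "body": {
  "commands": [
    [[0, 0, -0.03], 0, 0.05],
    [[0, 0, -0.03], 0, 0.05],
    [[0, 0, 0], 0, 0.05],
    [[0, 0, 0], 0, 0.05],
    [[0, 0, 0], 0, 0.05]
  ]
}}

```text
t: 57.95
tool_pos: [0.4707, 0.1043, 0.213]
ee_rot: [[-0.277, 0.961, 0.002], [0.961, 0.277, 0.0], [-0.0, 0.002, -1.0]]
contact_force: [0.4, 0.1, 0.3]
width: 0.0501
grasp_force: 0.0
```

Emit:
{"method": "step_arm", "body": {
  "commands": [
    [[-0.001, 0, -0.03], 0, 0.05],
    [[0, 0, -0.035], 0, 0.05],
    [[0, 0, -0.035], 0, 0.05],
    [[0, 0, -0.025], 0, 0.05],
    [[0, 0, -0.012], 0, 0.05]
  ]
}}

```text
t: 58.45
tool_pos: [0.469, 0.1045, 0.0736]
ee_rot: [[-0.278, 0.961, -0.001], [0.961, 0.278, -0.0], [0.0, -0.001, -1.0]]
contact_force: [-0.1, -0.1, 0.1]
width: 0.0498
grasp_force: 0.0
```

Emit:
{"method": "step_arm", "body": {
  "commands": [
    [[0, 0, 0], 0, 0.05],
    [[0, 0, 0], 0, 0.0],
    [[0, 0, 0], 0, 0.0],
    [[0, 0, 0], 0, 0.0],
    [[0, 0, 0], 0, 0.0]
  ]
}}

```text
t: 58.95
tool_pos: [0.4694, 0.1045, 0.075]
ee_rot: [[-0.277, 0.961, 0.001], [0.961, 0.277, 0.0], [-0.0, 0.001, -1.0]]
contact_force: [-0.1, 0.3, -0.1]
width: 0.0216
grasp_force: 0.0
```

Emit:
{"method": "step_arm", "body": {
  "commands": [
    [[0, 0, 0], 0, 0.0],
    [[0, 0, 0], 0, 0.0],
    [[0, 0, 0], 0, 0.0],
    [[0, 0, 0.003], 0, 0.0],
    [[0, 0, 0.005], 0, 0.0]
  ]
}}

```text
t: 59.45
tool_pos: [0.4686, 0.1044, 0.082]
ee_rot: [[-0.277, 0.961, -0.001], [0.961, 0.277, -0.0], [0.0, -0.001, -1.0]]
contact_force: [-0.3, -0.3, -4.5]
width: 0.0075
grasp_force: 50.0
```

Emit:
{"method": "step_arm", "body": {
  "commands": [
    [[0, 0, 0.02], 0, 0.0],
    [[0, 0, 0.03], 0, 0.0],
    [[0, 0, 0.03], 0, 0.0],
    [[0, 0, 0.03], 0, 0.0],
    [[0, 0, 0.03], 0, 0.0]
  ]
}}

```text
t: 59.95
tool_pos: [0.4687, 0.1044, 0.2237]
ee_rot: [[-0.277, 0.961, -0.0], [0.961, 0.277, -0.0], [0.0, -0.0, -1.0]]
contact_force: [0.4, 1.0, -4.5]
width: 0.0073
grasp_force: 50.0
```

Emit:
{"method": "step_arm", "body": {
  "commands": [
    [[0, 0, 0.02], 0, 0.0],
    [[0, -0.02, 0], -0.06, 0.0],
    [[0.005, -0.025, 0], -0.08, 0.0],
    [[0.01, -0.025, 0], -0.08, 0.0],
    [[0.015, -0.025, 0], -0.08, 0.0]
  ]
}}

```text
t: 60.45
tool_pos: [0.4989, 0.0086, 0.2426]
ee_rot: [[0.022, 1.0, -0.0], [1.0, -0.022, 0.0], [0.0, -0.0, -1.0]]
contact_force: [0.5, -0.6, -4.3]
width: 0.0074
grasp_force: 50.0
```

Emit:
{"method": "step_arm", "body": {
  "commands": [
    [[0.02, -0.015, 0], -0.024, 0.0],
    [[0.02, -0.002, 0], 0, 0.0],
    [[0.01, 0, 0], 0, 0.0],
    [[0, 0, 0], 0, 0.0],
    [[0, 0, 0], 0, 0.0]
  ]
}}

```text
t: 60.95
tool_pos: [0.5485, -0.0071, 0.2422]
ee_rot: [[0.042, 0.999, -0.001], [0.999, -0.042, 0.0], [0.0, -0.001, -1.0]]
contact_force: [0.2, 0.5, -3.8]
width: 0.0075
grasp_force: 50.0
```

Emit:
{"method": "step_arm", "body": {
  "commands": [
    [[0, 0, 0], 0, 0.0],
    [[0, 0, 0], 0, 0.0]
  ]
}}

```text
t: 61.15
tool_pos: [0.5486, -0.0073, 0.2426]
ee_rot: [[0.043, 0.999, 0.0], [0.999, -0.043, -0.0], [-0.0, 0.0, -1.0]]
contact_force: [-0.6, 0.3, -3.7]
width: 0.0075
grasp_force: 50.0
```

```bash
python3 - <<'E'
from h import *
s=camera('side');st=state();P=st['tool_pos'];print(st['t'],P,st['contact_force'])
print(heads(s,(290,100,420,240)))
a=-.043;R=np.array([-np.sin(a),np.cos(a)])
for k in(-1,1): print(proj(s,np.r_[P[:2]+R*k*.056,P[2]-.0745+.124]))
cv2.imwrite('pics/k4.png',cv2.resize(s['img'][90:250,300:420,::-1],None,fx=3.5,fy=3.5,interpolation=cv2.INTER_CUBIC))
E
```

```text
61.2 [ 0.54871805 -0.00730719  0.24262377] [-1.90033347 -0.01075991 -4.21859038]
[([337.9, 102.2], [37, 0, 24, 5, 90]), ([378.4, 113.4], [87, 10, 5, 9, 21]), ([309.8, 116.8], [17, 13, 5, 10, 26]), ([336.9, 136.9], [39, 23, 16, 33, 175]), ([347.1, 133.8], [56, 23, 4, 24, 73]), ([370.0, 131.1], [76, 29, 9, 5, 37]), ([347.1, 166.9], [55, 53, 6, 26, 58]), ([313.1, 210.7], [19, 102, 10, 26, 118]), ([316.4, 233.7], [21, 129, 12, 11, 92])]
[[344.90646676 147.91791272]]
[[338.69636832 127.98267873]]
```

View pics/k4.png

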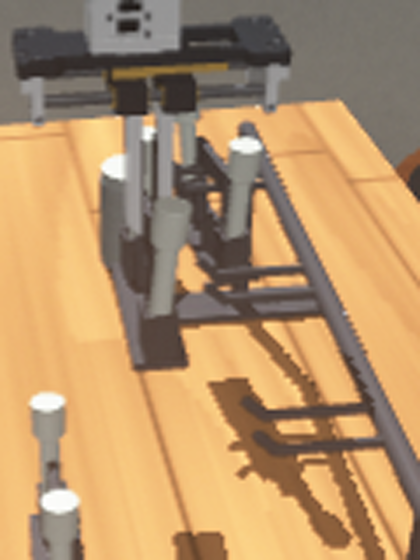

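c is held with both plugs. But b's plugs have shifted: the near head is now at crop (240,150), about 4–5 px further +x, and the far one at (187,115). b may have been knocked on its hook, so I'll measure it before going on.

```bash
python3 - <<'E'
from h import *
s=camera('side');t=camera('top');print(state()['t'])
print('top',heads(t,(200,120,400,220)));print('side',heads(s,(350,95,400,150)))
cv2.imwrite('pics/k5.png',np.hstack([cv2.resize(t['img'][120:230,200:340,::-1],None,fx=3,fy=3,interpolation=cv2.INTER_CUBIC),cv2.resize(s['img'][90:200,330:400,::-1],None,fx=3,fy=3,interpolation=cv2.INTER_CUBIC)]))
E
```

```text
61.3
top [([269.5, 142.1], [66, 19, 9, 7, 48]), ([229.0, 150.4], [26, 27, 7, 8, 49]), ([291.3, 165.3], [88, 44, 8, 4, 23]), ([352.4, 208.6], [149, 85, 8, 8, 48])]
side [([378.4, 113.4], [27, 15, 5, 9, 20]), ([370.0, 131.1], [16, 34, 9, 5, 37])]
```

View pics/k5.png

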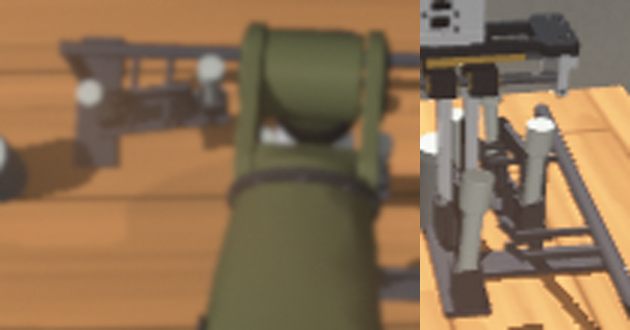

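b has turned about 0.25 rad on its hook: its heads in the top view are now at (269.5,142.1) and (229,150.4). It is still centred and upright across both prongs. Carrying on with c to hook 2.

Emit:
{"method": "step_arm", "body": {
  "commands": [
    [[0.025, -0.001, 0], 0, 0.0],
    [[0.025, -0.001, 0], 0, 0.0],
    [[0.025, -0.001, 0], 0, 0.0],
    [[0.01, -0.001, 0], 0, 0.0],
    [[0, 0, 0], 0, 0.0]
  ]
}}

```text
t: 61.8
tool_pos: [0.6346, -0.0116, 0.2415]
ee_rot: [[0.043, 0.999, -0.001], [0.999, -0.043, 0.0], [-0.0, -0.001, -1.0]]
contact_force: [-0.6, -0.1, -5.0]
width: 0.0076
grasp_force: 50.0
```

Emit:
{"method": "step_arm", "body": {
  "commands": [
    [[0, 0, 0], 0, 0.0],
    [[0, 0, -0.015], 0, 0.0],
    [[0, 0, -0.015], 0, 0.0],
    [[0, 0, -0.005], 0, 0.0],
    [[0, 0, 0], 0, 0.0]
  ]
}}

```text
t: 62.3
tool_pos: [0.6335, -0.0115, 0.2072]
ee_rot: [[0.043, 0.999, -0.001], [0.999, -0.043, 0.0], [0.0, -0.001, -1.0]]
contact_force: [-0.3, -1.0, -3.9]
width: 0.0076
grasp_force: 50.0
```

Emit:
{"method": "step_arm", "body": {
  "commands": [
    [[0, 0, -0.003], 0, 0.0],
    [[0, 0, -0.003], 0, 0.0],
    [[0, 0, 0], 0, 0.0],
    [[0, 0, 0], 0, 0.0]
  ]
}}

```text
t: 62.7
tool_pos: [0.6343, -0.0115, 0.2023]
ee_rot: [[0.043, 0.999, 0.001], [0.999, -0.043, -0.0], [-0.0, 0.001, -1.0]]
contact_force: [-1.1, 0.0, 2.0]
width: 0.0076
grasp_force: 50.0
```

Emit:
{"method": "step_arm", "body": {
  "commands": [
    [[0, 0, 0], 0, 0.02],
    [[0, 0, 0], 0, 0.04],
    [[0, 0, 0], 0, 0.05],
    [[0, 0, 0], 0, 0.05],
    [[0, 0, 0.015], 0, 0.05]
  ]
}}

```text
t: 63.2
tool_pos: [0.6334, -0.0115, 0.2145]
ee_rot: [[0.043, 0.999, -0.003], [0.999, -0.043, 0.0], [0.0, -0.003, -1.0]]
contact_force: [0.5, -0.1, -0.2]
width: 0.0443
grasp_force: 0.0
```

Emit:
{"method": "step_arm", "body": {
  "commands": [
    [[0, 0, 0.025], 0, 0.05],
    [[0, 0, 0.03], 0, 0.05],
    [[-0.03, 0, 0], 0, 0.05],
    [[-0.035, 0.02, 0], 0, 0.05],
    [[-0.035, 0.03, 0], 0, 0.05]
  ]
}}

```text
t: 63.7
tool_pos: [0.5328, 0.0381, 0.271]
ee_rot: [[0.045, 0.999, -0.0], [0.999, -0.045, -0.0], [-0.0, -0.0, -1.0]]
contact_force: [0.7, 1.6, 1.3]
width: 0.0495
grasp_force: 0.0
```

Emit:
{"method": "step_arm", "body": {
  "commands": [
    [[-0.035, 0.035, 0], 0, 0.05],
    [[-0.03, 0.035, 0], 0, 0.05],
    [[0, 0.035, 0], 0, 0.05],
    [[0, 0, 0], 0, 0.05],
    [[0, 0, 0], 0, 0.05]
  ]
}}

```text
t: 64.2
tool_pos: [0.469, 0.1437, 0.2714]
ee_rot: [[0.042, 0.999, 0.0], [0.999, -0.042, -0.0], [-0.0, 0.0, -1.0]]
contact_force: [0.7, 0.1, -1.0]
width: 0.0499
grasp_force: 0.0
```

```bash
python3 - <<'E'
import meas
from h import *
print(state()['t'],state()['tool_pos'])
s,t=meas.holders([(.4645,-.101,-.05)])
print('top',[h[0] for h in heads(t,(200,120,400,220))]);print('side',[h for h in heads(s,(290,95,400,240))])
a=-.043;R=np.array([-np.sin(a),np.cos(a)])
for c0 in((.6341,-.0115),(.6412,.1655)):
  for k in(-1,1): p=np.r_[np.array(c0)+R*k*.056,.250];print('pred',np.round(proj(t,p)[0],1),np.round(proj(s,p)[0],1))
E
```

```text
64.2 [0.46903487 0.14368811 0.27138198]
top [ 0.4613 -0.1005 -0.0372] 0.23
side [ 0.4645 -0.1009 -0.06  ] 0.973
both [ 0.4632 -0.1006 -0.0505] 1.265
top [[269.6, 142.1], [286.8, 144.0], [326.9, 145.2], [228.9, 150.4], [234.6, 196.1]]
side [([352.3, 114.9], [58, 18, 9, 5, 29]), ([370.0, 131.1], [76, 34, 9, 5, 37]), ([336.8, 137.4], [39, 39, 17, 8, 105]), ([371.8, 139.3], [77, 42, 10, 5, 34]), ([382.2, 161.6], [87, 64, 12, 6, 56]), ([312.9, 211.2], [20, 112, 5, 9, 28])]
pred [326.  145.2] [380.1 161.7]
pred [289.1 144.1] [370.8 141.1]
pred [267.5 143.6] [365.9 130.8]
pred [230.3 142.5] [359.  115.4]
```

Emit:
{"method": "step_arm", "body": {
  "commands": [
    [[-0.001, -0.035, 0], 0, 0.05],
    [[-0.001, -0.035, 0], 0, 0.05],
    [[-0.001, -0.035, 0], 0, 0.05],
    [[-0.001, -0.035, 0], 0, 0.05],
    [[0, -0.035, 0], 0, 0.05]
  ]
}}

```text
t: 64.9
tool_pos: [0.4647, -0.0337, 0.2714]
ee_rot: [[0.044, 0.999, 0.0], [0.999, -0.044, -0.0], [-0.0, 0.0, -1.0]]
contact_force: [0.8, -1.0, -0.2]
width: 0.0499
grasp_force: 0.0
```

Emit:
{"method": "step_arm", "body": {
  "commands": [
    [[0, -0.035, 0], 0, 0.05],
    [[0, -0.03, 0], 0, 0.05],
    [[0, -0.005, -0.03], 0, 0.05],
    [[0, 0, -0.03], 0, 0.05],
    [[0, 0, 0], 0, 0.05]
  ]
}}

```text
t: 65.4
tool_pos: [0.4634, -0.1021, 0.2082]
ee_rot: [[0.045, 0.999, -0.006], [0.999, -0.045, 0.002], [0.001, -0.006, -1.0]]
contact_force: [-0.1, 0.4, 0.6]
width: 0.0499
grasp_force: 0.0
```

Emit:
{"method": "step_arm", "body": {
  "commands": [
    [[0, 0, 0], 0, 0.05],
    [[0, 0, 0], 0, 0.05],
    [[0, 0, 0], 0, 0.05]
  ]
}}

```text
t: 65.7
tool_pos: [0.4656, -0.1016, 0.2127]
ee_rot: [[0.043, 0.999, 0.002], [0.999, -0.043, -0.001], [-0.0, 0.002, -1.0]]
contact_force: [-0.0, 0.0, -0.3]
width: 0.0502
grasp_force: 0.0
```

Emit:
{"method": "step_arm", "body": {
  "commands": [
    [[-0.0005, 0, -0.03], 0, 0.05],
    [[0, 0, -0.035], 0, 0.05],
    [[0, 0, -0.035], 0, 0.05],
    [[0, 0, -0.025], 0, 0.05],
    [[0, 0, -0.012], 0, 0.05]
  ]
}}

```text
t: 66.2
tool_pos: [0.4642, -0.1013, 0.0731]
ee_rot: [[0.043, 0.999, -0.001], [0.999, -0.043, 0.0], [0.0, -0.002, -1.0]]
contact_force: [1.2, -0.5, -0.2]
width: 0.0499
grasp_force: 0.0
```

Emit:
{"method": "step_arm", "body": {
  "commands": [
    [[0, 0, 0], 0, 0.05],
    [[0, 0, 0], 0, 0.0],
    [[0, 0, 0], 0, 0.0],
    [[0, 0, 0], 0, 0.0],
    [[0, 0, 0], 0, 0.0]
  ]
}}

```text
t: 66.7
tool_pos: [0.4648, -0.1016, 0.075]
ee_rot: [[0.043, 0.999, 0.001], [0.999, -0.043, -0.0], [-0.0, 0.001, -1.0]]
contact_force: [-0.2, 0.4, 0.4]
width: 0.0218
grasp_force: 0.0
```

Emit:
{"method": "step_arm", "body": {
  "commands": [
    [[0, 0, 0], 0, 0.0],
    [[0, 0, 0], 0, 0.0],
    [[0, 0, 0], 0, 0.0],
    [[0, 0, 0.003], 0, 0.0],
    [[0, 0, 0.005], 0, 0.0]
  ]
}}

```text
t: 67.2
tool_pos: [0.4641, -0.1014, 0.082]
ee_rot: [[0.043, 0.999, -0.001], [0.999, -0.043, 0.0], [0.0, -0.002, -1.0]]
contact_force: [0.4, 0.4, -4.8]
width: 0.0073
grasp_force: 50.0
```

Emit:
{"method": "step_arm", "body": {
  "commands": [
    [[0, 0, 0.02], 0, 0.0],
    [[0, 0, 0.03], 0, 0.0],
    [[0, 0, 0.03], 0, 0.0],
    [[0, 0, 0.03], 0, 0.0],
    [[0, 0, 0.03], 0, 0.0]
  ]
}}

```text
t: 67.7
tool_pos: [0.4642, -0.1014, 0.2236]
ee_rot: [[0.043, 0.999, -0.0], [0.999, -0.043, 0.0], [0.0, -0.0, -1.0]]
contact_force: [0.5, -0.9, -5.4]
width: 0.0076
grasp_force: 50.0
```

Emit:
{"method": "step_arm", "body": {
  "commands": [
    [[0, 0, 0.02], 0, 0.0],
    [[0.005, -0.02, 0], 0, 0.0],
    [[0.015, -0.025, 0], 0, 0.0],
    [[0.015, -0.025, 0], 0, 0.0],
    [[0.015, -0.015, 0], 0, 0.0]
  ]
}}

```text
t: 68.2
tool_pos: [0.5147, -0.188, 0.2422]
ee_rot: [[0.044, 0.999, -0.001], [0.999, -0.044, 0.0], [0.0, -0.001, -1.0]]
contact_force: [0.0, 0.5, -5.1]
width: 0.0076
grasp_force: 50.0
```

Emit:
{"method": "step_arm", "body": {
  "commands": [
    [[0.02, -0.001, 0], 0, 0.0],
    [[0.01, 0, 0], 0, 0.0],
    [[0, 0, 0], 0, 0.0],
    [[0, 0, 0], 0, 0.0],
    [[0, 0, 0], 0, 0.0]
  ]
}}

```text
t: 68.7
tool_pos: [0.544, -0.1872, 0.2425]
ee_rot: [[0.043, 0.999, -0.0], [0.999, -0.043, 0.0], [0.0, -0.0, -1.0]]
contact_force: [0.2, 0.9, -4.3]
width: 0.0075
grasp_force: 50.0
```

```bash
python3 - <<'E'
from h import *
s=camera('side');t=camera('top');st=state();print(st['t'],st['tool_pos'],st['contact_force'])
print('side',[h for h in heads(s,(320,95,420,240))],[h[0] for h in heads(t,(220,120,440,230))])
P=st['tool_pos'];a=-.043;R=np.array([-np.sin(a),np.cos(a)])
for k in(-1,1): p=np.r_[P[:2]+R*k*.056,P[2]+.048];print('pred a heads',np.round(proj(s,p)[0],1))
print([(round(d['score'],2),np.round(d['centre'],1).tolist()) for d in landmark_of(s,'hook_1')],proj(s,[.627,-.19,.194]))
E
```

```text
68.8 [ 0.54416772 -0.18735994  0.24267721] [ 0.17392319 -1.27641781 -4.91432554]
side [([352.8, 129.4], [18, 24, 32, 22, 470]), ([400.9, 149.6], [78, 50, 8, 12, 54]), ([351.5, 176.3], [28, 64, 11, 38, 187]), ([361.7, 172.5], [40, 65, 5, 27, 110]), ([382.2, 161.6], [57, 64, 12, 6, 56]), ([382.4, 169.4], [60, 71, 5, 8, 16]), ([380.4, 182.8], [59, 80, 4, 16, 36]), ([361.5, 209.2], [37, 98, 10, 34, 178])] [[269.5, 142.0], [286.8, 144.0], [326.9, 145.2], [229.2, 150.4], [343.6, 167.1]]
pred a heads [359.9 191.4]
pred a heads [350.8 162.8]
[(0.96, [135.2, 363.6]), (0.78, [166.6, 376.6]), (0.69, [207.9, 388.8])] [[390.84157574 210.85924327]]
```

Emit:
{"method": "step_arm", "body": {
  "commands": [
    [[0.025, -0.001, 0], 0, 0.0],
    [[0.025, -0.001, 0], 0, 0.0],
    [[0.025, -0.001, 0], 0, 0.0],
    [[0.008, 0, 0], 0, 0.0],
    [[0, 0, 0], 0, 0.0]
  ]
}}

```text
t: 69.35
tool_pos: [0.6277, -0.1904, 0.2417]
ee_rot: [[0.043, 0.999, -0.001], [0.999, -0.043, 0.0], [0.0, -0.001, -1.0]]
contact_force: [-0.2, -0.8, -5.2]
width: 0.0073
grasp_force: 50.0
```

Emit:
{"method": "step_arm", "body": {
  "commands": [
    [[0, 0, 0], 0, 0.0],
    [[0, 0, -0.015], 0, 0.0],
    [[0, 0, -0.015], 0, 0.0],
    [[0, 0, -0.005], 0, 0.0],
    [[0, 0, 0], 0, 0.0]
  ]
}}

```text
t: 69.85
tool_pos: [0.6269, -0.1906, 0.2072]
ee_rot: [[0.043, 0.999, -0.001], [0.999, -0.043, 0.0], [0.0, -0.001, -1.0]]
contact_force: [-0.0, 0.1, -3.6]
width: 0.0074
grasp_force: 50.0
```

Emit:
{"method": "step_arm", "body": {
  "commands": [
    [[0, 0, -0.003], 0, 0.0],
    [[0, 0, -0.003], 0, 0.0],
    [[0, 0, 0], 0, 0.0],
    [[0, 0, 0], 0, 0.0]
  ]
}}

```text
t: 70.25
tool_pos: [0.6278, -0.1907, 0.2024]
ee_rot: [[0.043, 0.999, 0.001], [0.999, -0.043, -0.001], [-0.001, 0.001, -1.0]]
contact_force: [-2.3, 0.0, 3.0]
width: 0.0075
grasp_force: 50.0
```

Contact at the same height. Releasing, retreating and checking everything.

Emit:
{"method": "step_arm", "body": {
  "commands": [
    [[0, 0, 0], 0, 0.02],
    [[0, 0, 0], 0, 0.04],
    [[0, 0, 0], 0, 0.05],
    [[0, 0, 0], 0, 0.05],
    [[0, 0, 0.015], 0, 0.05]
  ]
}}

```text
t: 70.75
tool_pos: [0.6269, -0.1903, 0.2149]
ee_rot: [[0.043, 0.999, -0.003], [0.999, -0.043, 0.001], [0.001, -0.003, -1.0]]
contact_force: [-0.5, -0.5, -0.5]
width: 0.0442
grasp_force: 0.0
```

Emit:
{"method": "step_arm", "body": {
  "commands": [
    [[0, 0, 0.025], 0, 0.05],
    [[0, 0, 0.03], 0, 0.05],
    [[-0.03, 0, 0], 0, 0.05],
    [[-0.035, 0, 0], 0, 0.05],
    [[-0.035, 0, 0], 0, 0.05]
  ]
}}

```text
t: 71.25
tool_pos: [0.5264, -0.1904, 0.2723]
ee_rot: [[0.043, 0.999, 0.001], [0.999, -0.043, -0.0], [-0.0, 0.001, -1.0]]
contact_force: [0.4, -0.6, 1.0]
width: 0.0497
grasp_force: 0.0
```

Emit:
{"method": "step_arm", "body": {
  "commands": [
    [[-0.035, 0, 0], 0, 0.05],
    [[-0.035, 0, 0], 0, 0.05],
    [[-0.03, 0, 0], 0, 0.05],
    [[0, 0, 0], 0, 0.05],
    [[0, 0, 0], 0, 0.05]
  ]
}}

```text
t: 71.75
tool_pos: [0.4278, -0.1907, 0.2727]
ee_rot: [[0.044, 0.999, 0.002], [0.999, -0.044, -0.001], [-0.001, 0.002, -1.0]]
contact_force: [1.1, -0.3, -1.2]
width: 0.05
grasp_force: 0.0
```

```bash
python3 - <<'E'
from h import *
s=camera('side');t=camera('top');print(state()['t'],state()['tool_pos'])
HT=[h[0] for h in heads(t,(220,120,440,180))];HS=[h for h in heads(s,(335,95,430,260))];print(HT);print(HS)
a=-.043;R=np.array([-np.sin(a),np.cos(a)])
for c0 in((.6275,-.1907),(.6341,-.0115),(.6412,.1655)):
  for k in(-1,1): p=np.r_[np.array(c0)+R*k*.056,.250];print('pred',np.round(proj(t,p)[0],1),np.round(proj(s,p)[0],1))
for q in('oil_can','bar_offcut','hammer'): print(q,[(n,round(d['score'],2),np.round(d['rect']).astype(int).tolist()) for n,c in(('s',s),('t',t)) for d in trace(c,q)[:1]])
cv2.imwrite('pics/f.png',cv2.resize(s['img'][90:260,320:450,::-1],None,fx=3.5,fy=3.5,interpolation=cv2.INTER_CUBIC))
E
```

```text
71.85 [ 0.42825359 -0.19059906  0.27181521]
[[269.5, 142.1], [286.8, 144.0], [326.8, 145.2], [345.6, 145.6], [382.4, 146.4], [229.0, 150.4]]
[([352.2, 115.0], [13, 18, 9, 5, 32]), ([370.0, 131.1], [31, 34, 9, 5, 37]), ([340.3, 139.9], [3, 40, 8, 13, 60]), ([371.8, 139.3], [32, 42, 10, 5, 34]), ([382.2, 161.6], [42, 64, 12, 6, 56]), ([385.9, 181.0], [44, 75, 16, 36, 168]), ([400.9, 214.6], [61, 104, 13, 39, 210])]
pred [385.2 146.6] [400.3 205.3]
pred [348.2 145.5] [387.2 176.2]
pred [326.  145.2] [380.1 161.7]
pred [289.1 144.1] [370.8 141.1]
pred [267.5 143.6] [365.9 130.8]
pred [230.3 142.5] [359.  115.4]
oil_can [('s', 0.7, [328, 134, 19, 34]), ('t', 0.68, [182, 160, 28, 27])]
bar_offcut [('s', 0.76, [284, 352, 83, 48]), ('t', 0.84, [410, 202, 46, 44])]
hammer [('s', 0.91, [245, 153, 26, 46]), ('t', 0.94, [166, 249, 84, 26])]
```

View pics/f.png

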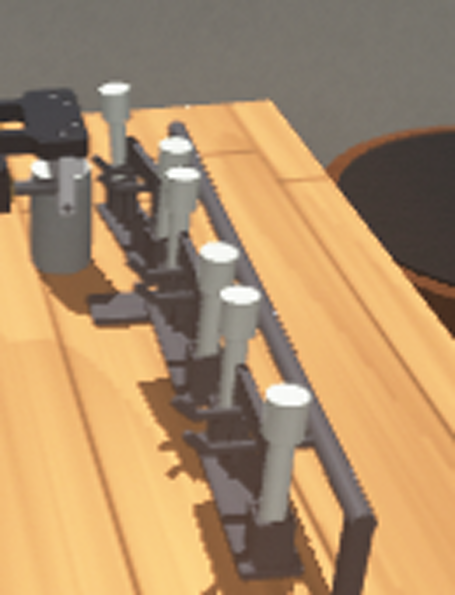

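All three holders hang upright on the rack with six plugs in, heads at crop (115,90), (175,147), (181,175), (218,253), (239,296) and (287,397). The bystanders have not moved, so I'm handing the job in.

```bash
python3 -c "
from rig import *
print(sign_off())"
```

```text
the job is handed in; nothing more can be done
None
```

All three holders have both plugs in and hang upright, one to a hook; hammer, can and bar are unmoved. Handed in at about 72 s with no verdict returned; the left-hand holder turned about 0.25 rad on its hook after hanging but stayed across both prongs.

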